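Free the cap lifter's jaw with the forked key

TASK

The blue-headed jaw of the bar-top cap lifter has to come off for washing: take the orange forked key from its stand, straddle the spring bar and push its brass collar sideways with the key, gently and without ramming the bar against its stop, until the jaw pops up. Put the key back in its stand, then lift the jaw out and set it gently on the red lid. Leave the cup, the jigger and the matchbox where they are.

Things in the scene. Friction and masses are not known exactly. Their poses are not given: they have to be found in the camera images.
- opener: Cap lifter, fixed: grey plate 76 x 140 x 8 mm, origin under its middle, z up. Along its y: spring barrel (25 mm across, y -67 to -37 mm), bare spring bar with brass collar, lug with an eye (y 22.5 to 30.5, 46 mm high), jaw's well (39 mm wide in x, walls 44 mm high, to y 61.5, centred at y +42). The bar's axis lies along y at x = 0, 36 mm up.
- fork_spot (a point): On the bar's axis, 36 mm above the worktop, at y = +8 mm in the opener's frame, axes as the opener's: the place to bring the fork down over the bare bar, between lug and collar. Only the base plate, 28 mm below, is beside the bar here. With the prong tips about 10 mm below this point the fork is well engaged.
- spring_bar: Steel bar, 6 mm round, origin at the opener's [0, 0, 36 mm] at rest, axes as the opener's. Slides only towards the opener's -y, by its collar, against a spring: 2.4 N at rest, 0.4 N more per mm, plus up to 3 N of rubbing on the jaw. Its tip stands 4.5 mm in the jaw; 4 to 6 mm of travel frees the jaw; hard stop at 6.5 mm. Over 18 N from the key harms it. Returns by itself.
- collar_zone (a point): Middle of the zone where the bar's collar may be (at y = -9 mm in the opener's frame, on the bar's axis, axes as the opener's; fixed). The brass collar, 18 mm across, 5 mm thick, is fast on the bar, but where differs: its face to push (+y side) lies up to 10 mm either side of this point at rest. It is not measured: find it by touch, pushing towards -y, and end the push by force.
- jaw_head (a point): Centre of the loose jaw's blue head, 22 (x) x 26 (y) x 26 mm, 49 mm above the jaw's underside; below it a 20 mm square steel stem, 36 mm long, and a small claw on +y. 70 g. Axes as the opener's while in the well. Locked, this point is 62 mm above the worktop; freed, it springs up 14 mm and stays, stem still 17 mm in the well (1.5 mm play); then draw it straight up, fingers closing along x.
- key_grip (a point): Forked key, loose, 78 mm high, 90 g, fork down. Point in the middle of its orange handle (20 x 20 mm, 28 to 78 mm above the tips), 56 mm above the tips; z towards its top. Below: black guard 30 x 30 mm (24 to 28 mm above the tips), bridge (18 to 24), two prongs side by side along x with a 10 mm gap, 20 mm over all, 5 mm thick in y.
- key_tip (a point): Point between the prong tips of the key, on its centre line, 56 mm below key_grip; z towards the top of the key.
- stand_slot (a point): Centre of the slot's mouth in the top of the fixed wooden key stand, 34 mm above the worktop. Block 80 x 66 x 34 mm; slot 26 mm in its x, 14 mm in y, 28 mm deep. The fork goes in with its x along the slot's x (either way round) until the guard rests on the block, prong tips 24 mm below this point.
- lid: Round red lid lying on the worktop, fixed, 132 mm across, flat top 12 mm up. Origin at the centre of its underside. (Behind all the work a raised bar counter, 220 mm high, begins at world x = 0.68 m: keep the hand clear of it.)
- cup: White espresso cup, 62 x 89 x 52 mm, loose bystander. Origin at its underside.
- jigger: Steel spirit measure of two cones, 42 mm across, 80 mm high, loose bystander. Origin at its underside.
- matches: Red matchbox, 36 x 53 x 15 mm, loose bystander. Origin at its underside.
Mind the look-alikes: they are no part of the job. What is meant by the part that bears jaw_head is not green or pink, and is the larger of those in its own colour.

How it is judged:
By the outcome, as a careful person would: the job done as asked, in the order asked, and still so for the second after the job is handed in, with the robot touching nothing.
It also fails if it takes over 67 s, if anything falls off the work surface, if the arm or the gripper's body presses on something with over 40 N, if the wrist force passes 120 N, or if a joint passes its speed limit or range.

ROBOT

A 7-joint arm with a two-finger parallel gripper is mounted at the origin on a cart in front of the work surface, level with it; the furniture and walls round the work are solid. World frame = base frame: x ahead of the robot, y to its left, z up, the work surface at z = 0. Lengths are in m, angles in rad, forces in N, time in s.
With the tool pointing down it reaches from about 0.425 to 0.925 m from the base axis. Payload 6.8 kg.
Tool frame: the origin (TCP) lies midway between the tips of the shut fingers; the grasp point (between the pads) lies 19 mm behind it; z points along the fingers, y is the direction in which the jaws open and shut (so a half turn about z gives the same grasp; the last joint's range is limited). The gripper opens to 85 mm and grips with 20 to 120 N. Pads are 22 mm wide; open, the fingers measure 114 mm over their backs; the gripper's body (76 mm by 85 mm) begins 54 mm behind the grasp point. The pads swing forward as they close: fully open they stand 13 mm farther back than shut.
Start: joints at [1.203, 0.477, 0.022, 1.555, -0.011, 1.109, -0.083], TCP at [0.173, -0.652, 0.194] pointing down, gripper open.
Joint ranges: [-2.96, 2.96], [-0.34, 2.1], [-1.41, 1.46], [0.24, 2.44], [-1.37, 4.51], [0.17, 1.92], [-2.96, 2.96]. Speed limits (rad/s): [2.39, 2.39, 3.14, 3.14, 3.14, 3.14, 3.14].

INTERFACE

Orientations are given as a rotation vector (axis times angle).
In Python, from bench import r, imaging gives the robot as it stands.
- The arm moves only by the tool jog_arm, never from a script. Its argument "rows" is a list of rows, each an object with "delta_rot": the turn, a rotation vector about the tool's x, y, z in degrees, a list of three; "xyz": the shift along the tool's x, y, z in cm, a list of three; "fingers": the closure, from 0 (fully open) to 1 (shut). A call has exactly 5 rows; each row is the pose to reach, as a shift and turn from the pose measured when the call began, along the tool's axes at that moment; what a row does not reach only later rows make up. A row lasts 1/12 s, in which the tool goes at most 41.7 mm and 7.16 degrees, less where a joint would pass 70% of its speed; a pose out of reach is approached as far as the arm can. A call with a gripper value outside its range is refused whole. The fingers move at their own pace and stop on an object; "grip_force" is the grip in N (left out, the last holds). Time passes only in rows, so rows that repeat a pose let the fingers close, or fill a call up. It gives the time, the measured TCP pose, the force and the opening at its end, in the units of the state.
- r.get_obs(): the state, without advancing time (a new reading comes with each control period).
- imaging.grab_frame(name): name is "scene" or "top" or "wrist"; returns the picture (400x640x3 uint8, blue, green, red); there is no depth.
- imaging.camera_info(name): a dict with "camera_matrix" (3x3 intrinsics, pixels), "k1" (the pictures are not rectified: a ray, as slopes to the right and down, at radius r is drawn at 1 + k1 r^2 times it, then the intrinsics apply), "xyz" and "attitude" of the camera in the world. Camera axes: x right, y down, z forward; pixel columns grow to the right and rows downward; lengths in m; the calibration is good to about 2 mm. A picture is of the moment at which its call begins: read the wrist's pose just before it. camera_info takes no time and is no camera call; for the wrist camera it gives the pose at the moment of the call.
- r.hand_in(): hands the job in, once; it reports no verdict.
Trained networks look in the newest picture that a camera, given by its name, has taken for a name from the list of things; names that differ only in an ending like _2 or _b are one class to them, and where a whole thing is asked for, a point or a joint stands for the part that bears it (a point fixed in the world has none). Each returns a list of dicts, best first, with "conf" (0 to 1); they miss things now and then, are a little off and sometimes report something else, mostly with a low value. They report only what shows in the picture. A call takes as long as a camera call. They do not tell look-alikes from the thing itself.
- imaging.find_in(camera, query): "position" ([column, row] in pixels, amid what is visible of it).
- imaging.cut_out(camera, query): "region" (400x640 bool, what is visible of it) and "position" ([column, row] in pixels, amid what is visible of it).
- imaging.tip_of(camera, query): "position" ([column, row] in pixels: a listed point, or the origin of a listed thing).
The state is a dict: "clock": time; "joints": joint angles; "qvel": joint speeds; "tau": joint torques, N m; "tcp_pos": TCP position; "orientation": TCP orientation; "contact_force": force on the tool from outside, world axes, zero at the start; "moment": the same for the moment, N m; "grip_width": finger opening in m.
Only numpy, scipy, OpenCV 4.12 (cv2) and the standard library are available. Lean on these libraries where they do the work, as an engineer would, in place of code of your own. Each camera call takes 0.05 s, during which the arm holds its last target.

## Working session

There is one attempt and no reset: what is moved stays moved. The work goes in short steps, Python scripts to look and compute and a tool call to move; the robot and the scene stay as the last step left them, time stands still between calls to the robot, and variables do not carry over. Pictures are saved under pics/ and viewed, and the job is handed in when it is done.

Besides the shell and the picture viewer there is one more tool, called as a command line: name --argument value ..., lists and objects as JSON in quotes. jog_arm: Moves the arm, as the interface text tells. Its arguments: {"type":"object","properties":{"rows":{"type":"array","items":{"type":"object","properties":{"delta_rot":{"type":"array","items":{"type":"number"}},"xyz":{"type":"array","items":{"type":"number"}},"fingers":{"type":"number"}}}},"grip_force":{"type":"number"}},"required":["rows"]}

```bash
ls -la; mkdir -p pics
python3 - <<'E'
from bench import r, imaging
import cv2
print(r.get_obs())
for n in ("scene","top","wrist"):
    print(n, imaging.camera_info(n))
    im=imaging.grab_frame(n); cv2.imwrite(f"pics/{n}0.png",im)
print(r.get_obs()['clock'])
E
```

```text
total 12
drwxr-xr-x  3 agent agent 4096 Dec  7 02:46 .
drwxr-xr-x 23 root  root  4096 Dec  7 02:46 ..
drwxr-xr-x  2 agent agent 4096 Dec  7 02:46 pics
{'clock': 0.0, 'joints': array([ 1.202875  ,  0.47779392,  0.02235426,  1.55645304, -0.01157997,
        1.10932808, -0.08310134]), 'qvel': array([ 0.00030369, -0.00071557, -0.00041379,  0.00136559, -0.00053535,
        0.00034962,  0.00020326]), 'tau': array([ 4.94005362e-04, -5.96433985e+01,  1.60799235e+00, -2.81189543e+01,
        1.24898111e-02,  9.30912240e-03, -7.63472656e-06]), 'tcp_pos': array([ 0.17323579, -0.65169481,  0.19312953]), 'orientation': array([-3.11331192e+00, -4.06698300e-01,  4.91286514e-04]), 'contact_force': array([0.71893192, 0.52831724, 0.08321117]), 'moment': array([-0.03981712, -0.00154494, -0.0366896 ]), 'grip_width': 0.08549425410101202}
scene {'camera_matrix': array([[463.18527655,   0.        , 327.83818788],
       [  0.        , 463.18527655, 201.85499703],
       [  0.        ,   0.        ,   1.        ]]), 'k1': -0.002218279996378608, 'xyz': array([-0.05808547,  0.44531749,  0.74437987]), 'attitude': array([-1.28105283,  2.27544211, -0.95289361])}
top {'camera_matrix': array([[480.82591458,   0.        , 323.08888192],
       [  0.        , 480.82591458, 198.57568732],
       [  0.        ,   0.        ,   1.        ]]), 'k1': -0.12752830625261055, 'xyz': array([0.36286557, 0.09664338, 1.15012993]), 'attitude': array([-2.10987033,  2.17251996, -0.13988124])}
wrist {'camera_matrix': array([[343.20920999,   0.        , 312.96399169],
       [  0.        , 343.20920999, 197.93749488],
       [  0.        ,   0.        ,   1.        ]]), 'k1': -0.07333858158629757, 'xyz': array([ 0.23904152, -0.63579956,  0.3729712 ]), 'attitude': array([ 2.31554336, -1.77942904, -0.24164512])}
0.15
```

View pics/scene0.png

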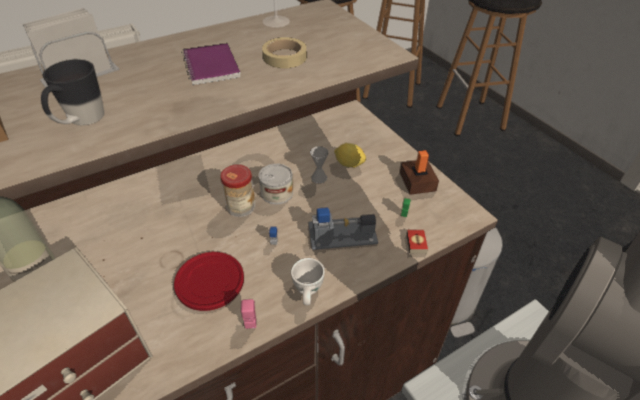

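View pics/top0.png

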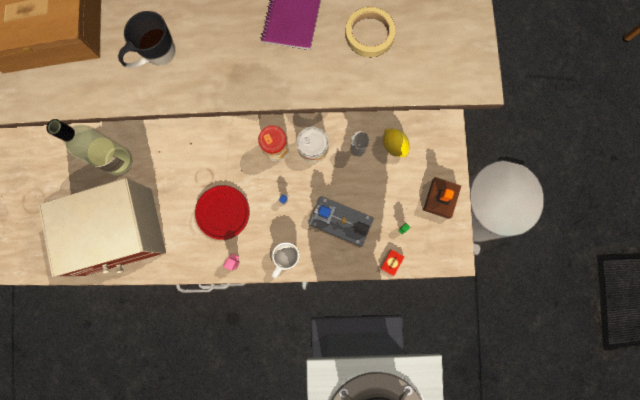

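```bash
cat > h.py <<'E'
import numpy as np, cv2
from scipy.spatial.transform import Rotation as R
def cam(ci):
    return ci['camera_matrix'],ci['k1'],np.array(ci['xyz']),R.from_rotvec(ci['attitude']).as_matrix()
def proj(ci,P):
    K,k,t,A=cam(ci); p=(np.atleast_2d(P)-t)@A; s=p[:,:2]/p[:,2:]; r2=(s**2).sum(1,keepdims=True)
    s=s*(1+k*r2); return s*[K[0,0],K[1,1]]+[K[0,2],K[1,2]]
def ray(ci,px):
    K,k,t,A=cam(ci); d=(np.array(px,float)-[K[0,2],K[1,2]])/[K[0,0],K[1,1]]; s=d.copy()
    for _ in range(20): s=d/(1+k*(s@s))
    v=A@np.array([s[0],s[1],1]); return t,v/np.linalg.norm(v)
def atz(ci,px,z):
    t,v=ray(ci,px); return t+v*(z-t[2])/v[2]
def tri(obs):
    M=np.zeros((3,3));b=np.zeros(3)
    for ci,px in obs:
        t,v=ray(ci,px);Q=np.eye(3)-np.outer(v,v);M+=Q;b+=Q@t
    X=np.linalg.solve(M,b)
    return X,[np.linalg.norm((np.eye(3)-np.outer(v,v))@(X-t)) for t,v in [ray(c,p) for c,p in obs]]
E
python3 - <<'E'
from bench import r, imaging
from h import *
names=['opener','fork_spot','collar_zone','jaw_head','key_grip','key_tip','stand_slot','lid','cup','jigger','matches']
for n in names:
  for c in ("scene","top"):
    print(n,c,[(np.round(d['position'],1).tolist(),round(d['conf'],2)) for d in imaging.tip_of(c,n)])
print(r.get_obs()['clock'])
E
```

```text
opener scene [([211.5, 278.6], 0.15)]
opener top [([340.3, 223.5], 0.58)]
fork_spot scene [([338.4, 223.1], 0.68)]
fork_spot top [([335.8, 219.5], 0.58)]
collar_zone scene [([348.2, 221.0], 0.75)]
collar_zone top [([343.5, 219.8], 0.67)]
jaw_head scene [([248.0, 307.5], 0.76), ([408.2, 202.6], 0.65), ([320.0, 215.2], 0.61), ([268.9, 233.5], 0.43)]
jaw_head top [([230.9, 264.9], 0.75), ([323.1, 209.2], 0.73), ([284.8, 199.5], 0.48), ([404.6, 224.7], 0.45)]
key_grip scene [([422.0, 157.7], 0.82), ([318.1, 179.5], 0.68)]
key_grip top [([447.1, 193.5], 0.71)]
key_tip scene [([421.0, 176.3], 0.73)]
key_tip top [([441.4, 197.5], 0.45)]
stand_slot scene [([421.4, 172.9], 0.89)]
stand_slot top [([440.6, 199.5], 0.79), ([440.0, 201.5], 0.47)]
lid scene [([211.3, 279.8], 0.92)]
lid top [([221.5, 212.7], 0.73)]
cup scene [([309.0, 292.9], 0.58)]
cup top [([283.5, 260.8], 0.74)]
jigger scene [([318.5, 178.0], 0.87)]
jigger top [([357.5, 145.5], 0.89)]
matches scene []
matches top [([391.1, 265.5], 0.79)]
1.25
```

Run:
```python
from bench import r, imaging
from h import *
cs=imaging.camera_info('scene');ct=imaging.camera_info('top')
for n,a,b in [('fork',(338.4,223.1),(335.8,219.5)),('collar',(348.2,221),(343.5,219.8)),('jaw',(320,215.2),(323.1,209.2)),('grip',(422,157.7),(447.1,193.5)),('tip',(421,176.3),(441.4,197.5)),('slot',(421.4,172.9),(440.6,199.5)),('lid',(211.3,279.8),(221.5,212.7)),('cup',(309,292.9),(283.5,260.8)),('jig',(318.5,178),(357.5,145.5))]:
    X,e=tri([(cs,a),(ct,b)]); print(n,np.round(X,4),np.round(e,4))
print('opener',atz(ct,(340.3,223.5),0),'matches',atz(ct,(391,265.5),0.0))
for n in('scene','top'):
    im=cv2.imread(f'pics/{n}0.png')
    x,y,w,h=(290,130,180,130) if n=='scene' else (270,160,200,130)
    c=im[y:y+h,x:x+w]; cv2.imwrite(f'pics/{n}0c.png',cv2.resize(c,None,fx=4,fy=4,interpolation=cv2.INTER_CUBIC))
```

```text
fork [0.473  0.0799 0.0376] [0.0004 0.0004]
collar [0.4704 0.0602 0.0358] [0.0027 0.0027]
jaw [0.4963 0.1093 0.0558] [0.0005 0.0005]
grip [ 0.5213 -0.176   0.0699] [0.0006 0.0006]
tip [ 0.518  -0.1776  0.0151] [0.0036 0.0036]
slot [ 0.5112 -0.1702  0.0342] [0.0029 0.0029]
lid [0.5    0.3536 0.0044] [0.002 0.002]
cup [ 0.3806  0.2057 -0.0009] [0.002 0.002]
jig [ 0.6594  0.0183 -0.0103] [0.0019 0.0019]
opener [0.46700102 0.06918709 0.        ] matches [ 0.36313435 -0.04803676  0.        ]
```

View pics/scene0c.png

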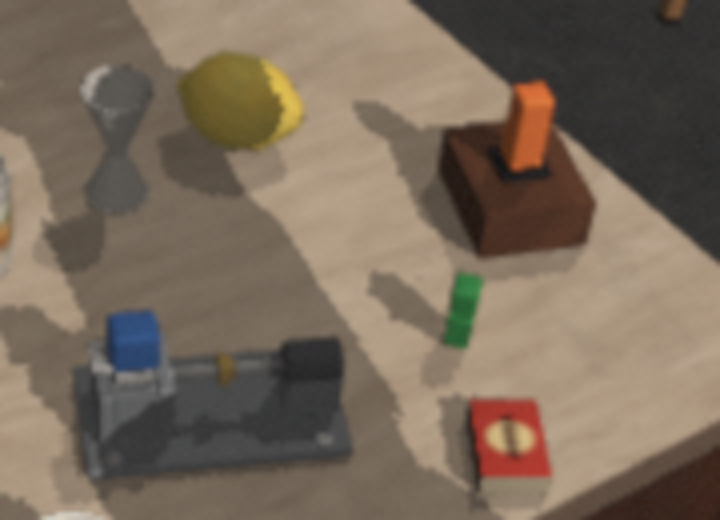

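View pics/top0c.png

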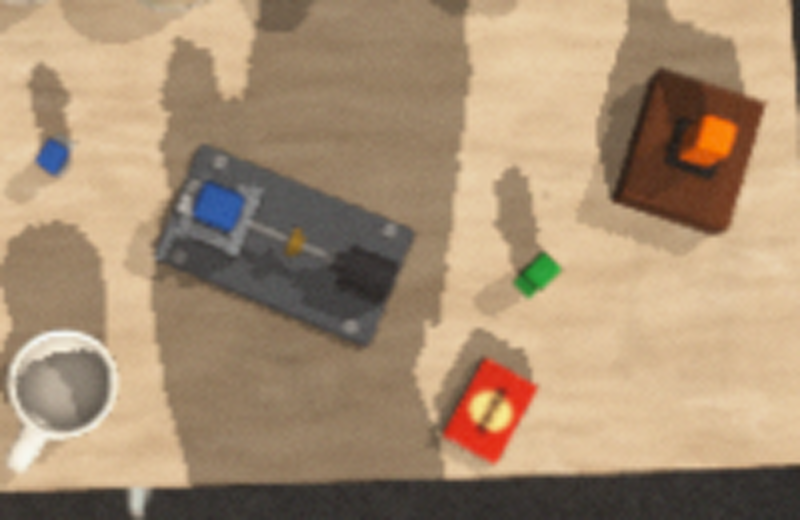

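View pics/wrist0.png

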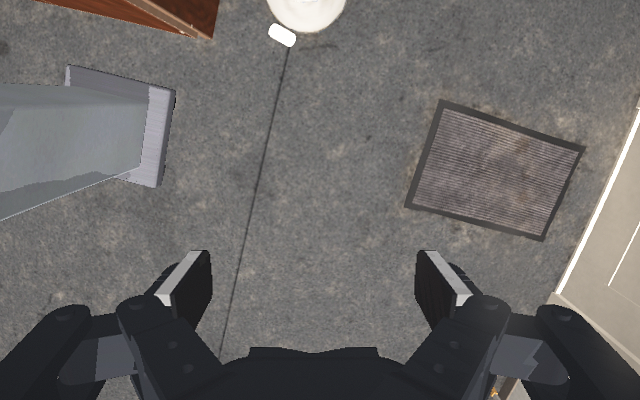

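```bash
cat >> h.py <<'E'
def pose():
    from bench import r
    o=r.get_obs(); return o,np.array(o['tcp_pos']),R.from_rotvec(o['orientation'])
def Rdown(yaw_y):
    # tool z down, tool y direction at world angle yaw_y
    y=np.array([np.cos(yaw_y),np.sin(yaw_y),0]);z=np.array([0,0,-1.]);x=np.cross(y,z)
    return R.from_matrix(np.stack([x,y,z],1))
def delta(target,yaw):
    o,p,q=pose(); d=q.inv().apply(np.array(target)-p)*100
    dr=(q.inv()*Rdown(yaw)).as_rotvec(degrees=True)
    return np.round(d,2),np.round(dr,2)
E
python3 - <<'E'
from bench import r, imaging
from h import *
cs=imaging.camera_info('scene');ct=imaging.camera_info('top')
f=lambda c,z:np.array([atz(ct,(270+x/4,160+y/4),z)[:2] for x,y in c])
def rep(n,P):
    print(n,np.round(P,4).tolist(),'c',P.mean(0))
    for i in range(4):
        d=P[(i+1)%4]-P[i]; print(np.linalg.norm(d),np.degrees(np.arctan2(d[1],d[0])))
rep('stand',f([(660,70),(763,100),(722,232),(616,200)],.034))
rep('plate',f([(203,145),(413,233),(362,347),(158,258)],.008))
for y in(-26,-20): print(delta([0.46,-0.19,0.26],np.radians(y)))
E
```

```text
stand [[0.5661, -0.1581], [0.5463, -0.2187], [0.4687, -0.1889], [0.4895, -0.1273]] c [ 0.51767143 -0.17325026]
0.06379311219540615 -108.06681521255068
0.08318408422729386 158.98879718066422
0.06508736707955233 71.32836443329954
0.08257484868923869 -21.930069405045508
plate [[0.5333, 0.1141], [0.4764, -0.0096], [0.4096, 0.0234], [0.4661, 0.1428]] c [0.47134557 0.06766607]
0.13620026677800146 -114.67010319773281
0.07455711586025386 153.72753232895752
0.13212647201285663 64.69814270473611
0.07309842252704615 -23.10463078053982
(array([ 39.57, -37.32,  -6.59]), array([  0.  ,  -0.  , -49.11]))
(array([ 39.57, -37.32,  -6.59]), array([  0.  ,  -0.  , -55.11]))
```

jog_arm --rows '[{"xyz": [3, -2.8, -1.5], "delta_rot": [0, 0, -5]}, {"xyz": [6, -5.6, -3], "delta_rot": [0, 0, -10]}, {"xyz": [9, -8.4, -4.5], "delta_rot": [0, 0, -15]}, {"xyz": [12, -11.2, -6], "delta_rot": [0, 0, -20]}, {"xyz": [15, -14, -6.6], "delta_rot": [0, 0, -25]}]'

```text
$.rows[0]: bad value
```

```bash
python3 -c "
from h import *
print(pose()[1],pose()[0]['clock'],delta([.48,-.19,.26],np.radians(-21)))"
```

```text
[ 0.17341385 -0.65237667  0.19410529] 1.25 (array([ 41.51, -36.81,  -6.59]), array([  0.  ,  -0.  , -54.11]))
```

jog_arm --rows '[{"xyz": [3, -2.7, -1.5], "delta_rot": [0, 0, -4], "fingers": 0}, {"xyz": [6, -5.4, -3], "delta_rot": [0, 0, -8], "fingers": 0}, {"xyz": [9, -8.1, -4.5], "delta_rot": [0, 0, -12], "fingers": 0}, {"xyz": [12, -10.8, -6], "delta_rot": [0, 0, -16], "fingers": 0}, {"xyz": [15, -13.5, -6.6], "delta_rot": [0, 0, -20], "fingers": 0}]'

```text
clock: 1.67
tcp_pos: [0.2822, -0.4865, 0.2614]
orientation: [2.993, 0.945, 0.001]
contact_force: [1.1, -0.3, -0.3]
grip_width: 0.0857
```

```bash
python3 -c "
from h import *
print(pose()[1],pose()[0]['clock'],delta([.48,-.19,.26],np.radians(-21)))"
```

```text
[ 0.28219874 -0.48653253  0.26135952] 1.6667 (array([ 33.22, -12.92,   0.08]), array([  0.16,   0.07, -33.96]))
```

jog_arm --rows '[{"xyz": [3.5, -1.4, 0], "delta_rot": [0, 0, -4], "fingers": 0}, {"xyz": [7, -2.8, 0], "delta_rot": [0, 0, -8], "fingers": 0}, {"xyz": [10.5, -4.2, 0], "delta_rot": [0, 0, -12], "fingers": 0}, {"xyz": [14, -5.6, 0], "delta_rot": [0, 0, -16], "fingers": 0}, {"xyz": [17.5, -7, 0], "delta_rot": [0, 0, -20], "fingers": 0}]'

```text
clock: 2.08
tcp_pos: [0.3859, -0.3272, 0.2615]
orientation: [2.78, 1.454, 0.0]
contact_force: [0.7, -1.9, -0.8]
grip_width: 0.0855
```

```bash
python3 -c "
from h import *
print(pose()[1],pose()[0]['clock'],delta([.48,-.19,.26],np.radians(-21)))"
```

```text
[ 0.38594631 -0.32717899  0.26145953] 2.0833 (array([16.63, -0.1 ,  0.12]), array([  0.19,   0.12, -13.78]))
```

jog_arm --rows '[{"xyz": [3.6, 0, 0], "delta_rot": [0, 0, -3.5], "fingers": 0}, {"xyz": [7.2, 0, 0], "delta_rot": [0, 0, -7], "fingers": 0}, {"xyz": [10.8, 0, 0], "delta_rot": [0, 0, -10.5], "fingers": 0}, {"xyz": [14.4, 0, 0], "delta_rot": [0.2, 0.1, -13.8], "fingers": 0}, {"xyz": [16.6, 0, 0.1], "delta_rot": [0.2, 0.1, -13.8], "fingers": 0}]'

```text
clock: 2.5
tcp_pos: [0.4828, -0.187, 0.2608]
orientation: [2.582, 1.789, 0.002]
contact_force: [-0.4, 0.4, 1.2]
grip_width: 0.0852
```

Run:
```python
from h import *
from bench import r, imaging
import time,pickle
ci=imaging.camera_info('wrist');im=imaging.grab_frame('wrist');cv2.imwrite('pics/w1.png',im)
pickle.dump(ci,open('w1.pkl','wb'))
print(pose()[1],pose()[0]['clock'],ci)
for n in ['key_grip','key_tip','stand_slot','fork_spot','collar_zone','jaw_head','opener']:
    print(n,[(np.round(d['position'],1).tolist(),round(d['conf'],2)) for d in imaging.tip_of('wrist',n)])
```

```text
[ 0.48461996 -0.18344895  0.26058575] 2.55 {'camera_matrix': array([[343.20920999,   0.        , 312.96399169],
       [  0.        , 343.20920999, 197.93749488],
       [  0.        ,   0.        ,   1.        ]]), 'k1': -0.07333858158629757, 'xyz': array([ 0.50702893, -0.12528873,  0.44061472]), 'attitude': array([ 2.83161671, -0.51396633, -0.06700303])}
key_grip [([338.2, 146.6], 0.73)]
key_tip [([333.8, 140.5], 0.77)]
stand_slot [([335.0, 142.0], 0.87)]
fork_spot [([337.4, 147.0], 0.15)]
collar_zone []
jaw_head [([253.8, 82.9], 0.71)]
opener [([189.1, 87.1], 0.36)]
```

View pics/w1.png

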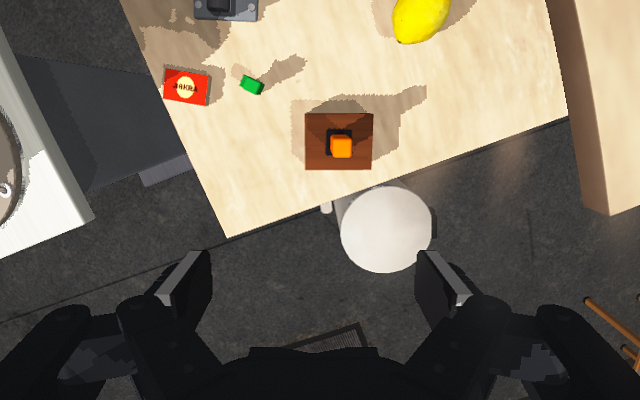

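Run:
```python
from h import *
import pickle
im=cv2.imread('pics/w1.png'); ci=pickle.load(open('w1.pkl','rb'))
c=im[90:190,280:400]; cv2.imwrite('pics/w1c.png',cv2.resize(c,None,fx=5,fy=5,interpolation=cv2.INTER_CUBIC))
P=np.array([atz(ci,p,.034)[:2] for p in [(305,113),(372.5,113.5),(372,170),(306,169.5)]])
print(P,P.mean(0))
for i in range(4):
    d=P[(i+1)%4]-P[i]; print(np.linalg.norm(d),np.degrees(np.arctan2(d[1],d[0])))
o,p,q=pose(); print(np.degrees(np.arctan2(*q.as_matrix()[[1,0],1])))
print(atz(ci,(335,142),.034),atz(ci,(338.2,146.6),.066))
```

```text
[[ 0.49561732 -0.13113449]
 [ 0.56867844 -0.15892655]
 [ 0.54734753 -0.22195701]
 [ 0.4731057  -0.1935083 ]] [ 0.52118725 -0.17638159]
0.07816857356767681 -20.826544894243995
0.06654206930806741 -108.69695985000446
0.07950584738655568 159.0336781859197
0.06631187680319177 70.15474178013412
-21.13104800012588
[ 0.51681322 -0.17476275  0.034     ] [ 0.51763019 -0.17679055  0.066     ]
```

View pics/w1c.png

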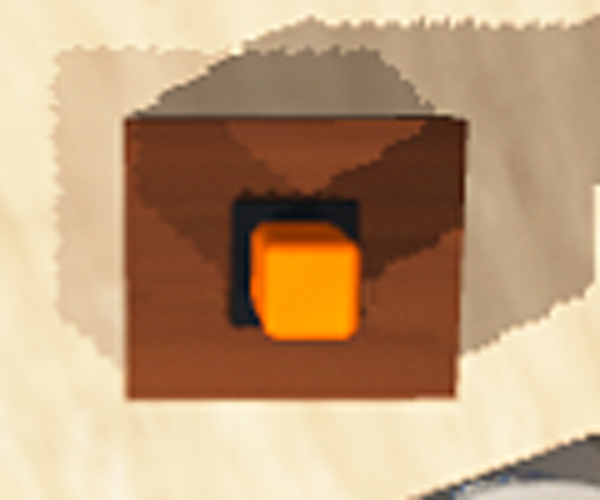

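Run:
```python
from h import *
import pickle
ci=pickle.load(open('w1.pkl','rb'))
print('top',atz(ci,(342.2,148),.088)); print('guard',atz(ci,(280+297/5,90+262/5),.038))
a=atz(ci,(280+232/5,90+200/5),.038);b=atz(ci,(280+232/5,90+326/5),.038);c=atz(ci,(280+360/5,90+200/5),.038);print('guardsides',np.linalg.norm(a-b),np.linalg.norm(c-a))
a=atz(ci,(332.5,138),.088);b=atz(ci,(352,158),.088);print(np.linalg.norm(a-b)/2**.5,(a+b)/2)
```

```text
top [ 0.52037764 -0.17655712  0.088     ]
guard [ 0.52137585 -0.17651235  0.038     ]
guardsides 0.029320716648461115 0.029662328302281136
0.02048704171845196 [ 0.52047596 -0.17666891  0.088     ]
```

```bash
python3 -c "
from h import *
print(pose()[1],pose()[0]['clock'],delta([.5208,-.1765,.12],np.radians(-20.8)))"
```

```text
[ 0.47986038 -0.1922817   0.26015436] 2.9 (array([ 2.96,  3.26, 14.01]), array([-0.02,  0.05, -0.33]))
```

jog_arm --rows '[{"xyz": [0.8, 0.8, 3], "delta_rot": [0, 0, 0], "fingers": 0}, {"xyz": [1.6, 1.6, 6], "delta_rot": [0, 0, 0], "fingers": 0}, {"xyz": [2.5, 2.5, 9], "delta_rot": [0, 0, -0.3], "fingers": 0}, {"xyz": [3, 3.3, 11], "delta_rot": [0, 0, -0.3], "fingers": 0}, {"xyz": [3, 3.3, 11], "delta_rot": [0, 0, -0.3], "fingers": 0}]'

```text
clock: 3.32
tcp_pos: [0.5195, -0.1758, 0.1459]
orientation: [-2.582, -1.78, 0.007]
contact_force: [-0.4, -0.3, 0.0]
grip_width: 0.0854
```

Run:
```python
from h import *
from bench import r, imaging
import pickle
imaging.grab_frame('wrist')
ci=imaging.camera_info('wrist');im=imaging.grab_frame('wrist');cv2.imwrite('pics/w2.png',im)
pickle.dump(ci,open('w2.pkl','wb'))
print(pose()[1],pose()[0]['clock'],pose()[0]['qvel'],proj(ci,[[.5208,-.1765,.088],[.5212,-.1764,.034]]))
```

```text
[ 0.52073802 -0.1769806   0.14992096] 3.4167 [ 0.00869201 -0.03760674 -0.00350265 -0.02029527 -0.00243234  0.0068425
  0.00156164] [[312.67834686 198.21060053]
 [313.39208606 181.53499288]]
```

View pics/w2.png

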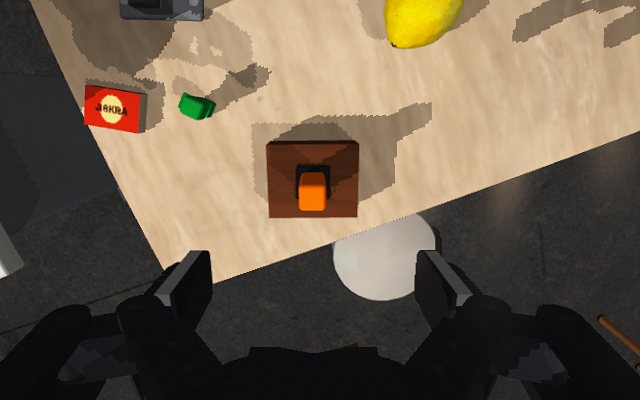

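```bash
python3 -c "
from h import *
print(pose()[1],pose()[0]['clock'],delta([.5208,-.1765,.048],np.radians(-20.8)))"
```

```text
[ 0.52073802 -0.1769806   0.14992096] 3.4167 (array([6.000e-02, 1.000e-02, 1.019e+01]), array([-0.11,  0.06, -0.09]))
```

jog_arm --rows '[{"xyz": [0, 0, 3], "delta_rot": [-0.1, 0, 0], "fingers": 0}, {"xyz": [0.05, 0, 6], "delta_rot": [-0.1, 0, 0], "fingers": 0}, {"xyz": [0.05, 0, 8.7], "delta_rot": [-0.1, 0, 0], "fingers": 0}, {"xyz": [0.05, 0, 10.2], "delta_rot": [-0.1, 0, 0], "fingers": 0}, {"xyz": [0.05, 0, 10.2], "delta_rot": [-0.1, 0, 0], "fingers": 0}]'

```text
clock: 3.83
tcp_pos: [0.5187, -0.1774, 0.0467]
orientation: [-2.587, -1.779, 0.006]
contact_force: [0.4, 0.2, -0.4]
grip_width: 0.0852
```

jog_arm --grip_force 60 --rows '[{"xyz": [0, 0, 0], "delta_rot": [0, 0, 0], "fingers": 0.4}, {"xyz": [0, 0, 0], "delta_rot": [0, 0, 0], "fingers": 0.5}, {"xyz": [0, 0, 0], "delta_rot": [0, 0, 0], "fingers": 0.6}, {"xyz": [0, 0, 0], "delta_rot": [0, 0, 0], "fingers": 0.7}, {"xyz": [0, 0, 0], "delta_rot": [0, 0, 0], "fingers": 1}]'

```text
clock: 4.25
tcp_pos: [0.5195, -0.1778, 0.0478]
orientation: [2.589, 1.779, -0.004]
contact_force: [0.9, 0.7, -0.3]
grip_width: 0.0257
```

jog_arm --grip_force 60 --rows '[{"xyz": [0, 0, 0], "delta_rot": [0, 0, 0], "fingers": 1}, {"xyz": [0, 0, 0], "delta_rot": [0, 0, 0], "fingers": 1}, {"xyz": [0, 0, 0], "delta_rot": [0, 0, 0], "fingers": 1}, {"xyz": [0, 0, 0], "delta_rot": [0, 0, 0], "fingers": 1}, {"xyz": [0, 0, 0], "delta_rot": [0, 0, 0], "fingers": 1}]'

```text
clock: 4.67
tcp_pos: [0.5197, -0.1778, 0.0481]
orientation: [2.589, 1.779, -0.004]
contact_force: [-1.6, -0.2, 4.0]
grip_width: 0.0168
```

```bash
python3 -c "
from h import *
o,p,q=pose();print(p,o,np.degrees(np.arctan2(*q.as_matrix()[[1,0],1])))"
```

```text
[ 0.51970942 -0.17784312  0.0481405 ] {'clock': 4.6667, 'joints': array([ 0.51981479,  0.48871618, -0.38528594,  1.95687812,  0.26595359,
        0.74594216, -0.38816877]), 'qvel': array([-0.00059434, -0.00063961,  0.00035412,  0.00088154,  0.00087405,
        0.00063085, -0.00052727]), 'tau': array([-1.14067364e-01, -4.94352186e+01, -3.78246680e+00, -1.99206394e+01,
        3.57502524e-02, -2.85302745e-01,  2.46214149e-03]), 'tcp_pos': array([ 0.51970942, -0.17784312,  0.0481405 ]), 'orientation': array([ 2.5885667 ,  1.77921359, -0.00353905]), 'contact_force': array([-1.57250166, -0.15634555,  4.02965898]), 'moment': array([0.01976436, 0.14900783, 0.0240993 ]), 'grip_width': 0.016847253857157685} -20.99581327108751
```

Run:
```python
from h import *
from bench import r, imaging
im=imaging.grab_frame('wrist');cv2.imwrite('pics/w3.png',im)
```

```text
(no output)
```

View pics/w3.png

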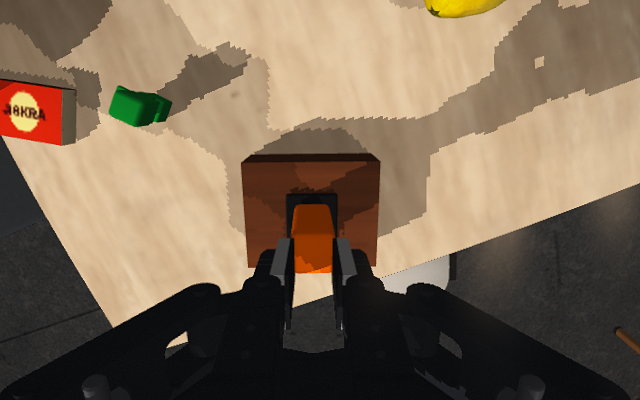

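jog_arm --rows '[{"xyz": [0, 0, -1], "delta_rot": [0, 0, 0], "fingers": 1}, {"xyz": [0, 0, -2.5], "delta_rot": [0, 0, 0], "fingers": 1}, {"xyz": [0, 0, -4.5], "delta_rot": [0, 0, 0], "fingers": 1}, {"xyz": [0, 0, -7], "delta_rot": [0, 0, 0], "fingers": 1}, {"xyz": [0, 0, -9], "delta_rot": [0, 0, 0], "fingers": 1}]'

```text
clock: 5.13
tcp_pos: [0.5198, -0.1774, 0.1398]
orientation: [2.588, 1.78, -0.003]
contact_force: [0.4, -0.3, -0.5]
grip_width: 0.0168
```

```bash
python3 -c "
from h import *
o,p,q=pose();print(p,delta([.43,-.01,.18],np.radians(-25)))"
```

```text
[ 0.51984333 -0.17744983  0.13978832] (array([ 12.41, -14.39,  -4.03]), array([-0.04,  0.11,  4.03]))
```

```bash
python3 -c "
from h import *
o,p,q=pose();print(p,delta([.45,-.03,.19],np.radians(-25)))"
```

```text
[ 0.51984333 -0.17744983  0.13978832] (array([ 11.26, -11.8 ,  -5.03]), array([-0.04,  0.11,  4.03]))
```

jog_arm --rows '[{"xyz": [2.3, -2.4, -2], "delta_rot": [0, 0, 1], "fingers": 1}, {"xyz": [4.8, -5, -4], "delta_rot": [0, 0, 2], "fingers": 1}, {"xyz": [7.4, -7.8, -5], "delta_rot": [0, 0, 3], "fingers": 1}, {"xyz": [9.9, -10.3, -5], "delta_rot": [0, 0.1, 4], "fingers": 1}, {"xyz": [11.3, -11.8, -5], "delta_rot": [0, 0.1, 4], "fingers": 1}]'

```text
clock: 5.55
tcp_pos: [0.4488, -0.026, 0.1909]
orientation: [2.647, 1.692, 0.001]
contact_force: [-0.2, -0.7, -1.7]
grip_width: 0.0169
```

Run:
```python
from h import *
from bench import r, imaging
import pickle
for i in range(3): imaging.grab_frame('top')
ci=imaging.camera_info('wrist');im=imaging.grab_frame('wrist');cv2.imwrite('pics/w4.png',im)
pickle.dump(ci,open('w4.pkl','wb'))
print(pose()[1],pose()[0]['clock'],pose()[0]['qvel'])
for n in ['key_grip','key_tip','fork_spot','collar_zone','jaw_head','opener']:
    print(n,[(np.round(d['position'],1).tolist(),round(d['conf'],2)) for d in imaging.tip_of('wrist',n)])
c=im[0:200,120:440]; cv2.imwrite('pics/w4c.png',cv2.resize(c,None,fx=2.5,fy=2.5,interpolation=cv2.INTER_CUBIC))
```

```text
[ 0.45012995 -0.02957659  0.19010649] 5.75 [ 0.01780563  0.02106708  0.02581918 -0.01467688  0.00403132 -0.00333241
 -0.00035613]
key_grip [([310.8, 238.3], 0.65)]
key_tip [([309.9, 209.4], 0.95)]
fork_spot [([289.3, 71.8], 0.66), ([290.7, 61.8], 0.57)]
collar_zone []
jaw_head [([286.7, 17.8], 0.88), ([333.1, 215.5], 0.44)]
opener [([291.4, 75.6], 0.77)]
```

View pics/w4.png

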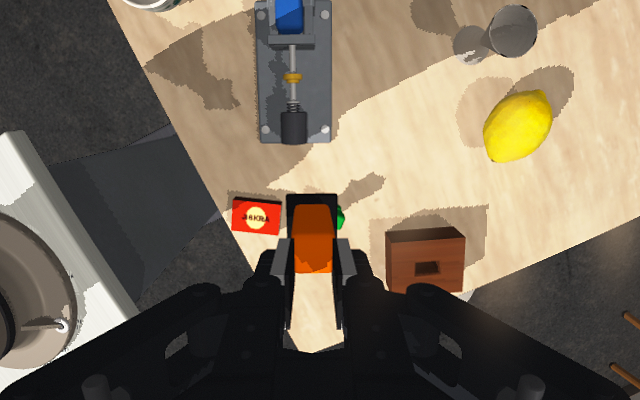

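View pics/w4c.png

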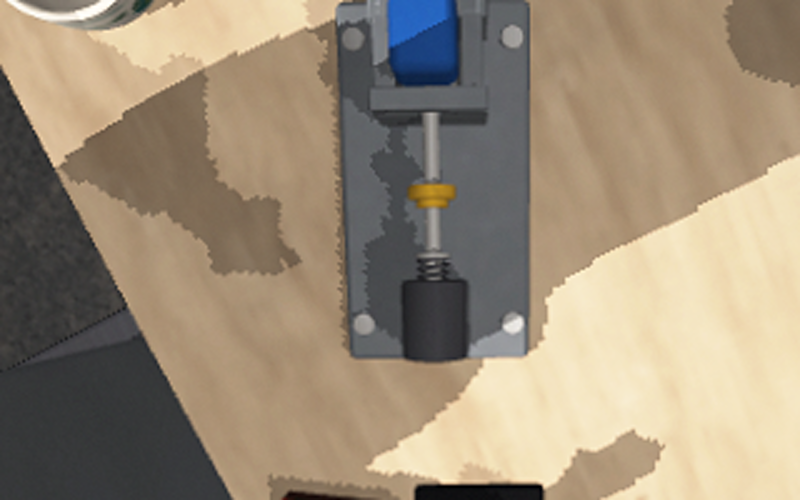

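Run:
```python
from h import *
import pickle
ci=pickle.load(open('w4.pkl','rb'));print(ci['xyz'])
g=lambda x,y,z:atz(ci,(120+x/2.5,y/2.5),z)
C=[g(350,357,.008),g(528,355,.008),g(528,2,.008),g(338,3,.008)]
for i in range(4):
    d=C[(i+1)%4]-C[i]; print(np.round(C[i],4),np.linalg.norm(d),np.degrees(np.arctan2(d[1],d[0])))
print('centre',np.mean(C,0))
b0=g(432,112,.039);b1=g(432.5,250,.039);d=b0-b1;print('bar',b0,b1,np.degrees(np.arctan2(d[1],d[0])))
t0=g(435,281,.0485);t1=g(434.5,360,.0485);print('barrel',t0,t1,np.linalg.norm(t1-t0))
print('lug face',g(430,110,.046), 'lug top',g(430,88,.046))
print('collar',g(432,184,.045),g(432,207,.045),g(432,184,.036))
print('fork', atz(ci,(289.3,71.8),.036))
scr=[(350,350),]
```

```text
[0.4786119  0.03175892 0.37000996]
[0.4116 0.0191 0.008 ] 0.07481878546625104 -24.173562071742655
[ 0.4799 -0.0115  0.008 ] 0.1366763839691783 65.89200426863096
[0.5357 0.1132 0.008 ] 0.07353485787100596 155.26213872080575
[0.4689 0.144  0.008 ] 0.1374051742101684 -114.64521343116309
centre [0.47403989 0.06622084 0.008     ]
bar [0.48409899 0.08688273 0.039     ] [0.46334307 0.04283027 0.039     ] 64.77188737215056
barrel [0.45987013 0.03218798 0.0485    ] [0.44729387 0.00624217 0.0485    ] 0.028833094913971305
lug face [0.48363022 0.08662318 0.046     ] lug top [0.48679323 0.09327957 0.046     ]
collar [0.47343003 0.06364957 0.045     ] [0.46998686 0.056417   0.045     ] [0.47328654 0.06453267 0.036     ]
fork [0.47103619 0.06734527 0.036     ]
```

Run:
```python
from h import *
import pickle
from bench import imaging
o,p,q=pose();ci=imaging.camera_info('wrist');im=imaging.grab_frame('wrist')
print(p,o['clock'],q.as_matrix().round(4))
T=lambda v:p+q.apply(v)
# guard top is at tool z = +0.0101 from TCP
pts=[[.0015+.015,-.015,.0101],[.0015+.015,.015,.0101],[.0015+.015,-.015,.0141],[.0015+.015,.015,.0141],[.0115,-.01,-.04],[.0115,.01,-.04],[.0015,0,.0381]]
print(proj(ci,[T(np.array(v)) for v in pts]))
c=im[170:300,250:380];cv2.imwrite('pics/w5c.png',cv2.resize(c,None,fx=4,fy=4,interpolation=cv2.INTER_CUBIC))
```

```text
[ 0.4503662  -0.03039728  0.1894736 ] 6.05 [[ 4.236e-01  9.058e-01 -1.200e-03]
 [ 9.058e-01 -4.236e-01  4.000e-04]
 [-1.000e-04 -1.200e-03 -1.000e+00]]
[[284.40414217 194.37906992]
 [336.82107253 194.39004084]
 [284.95183917 192.63217218]
 [336.35924573 192.64278904]
 [286.95807338 234.78633546]
 [332.8616232  234.80067163]
 [310.90985002 205.50822348]]
```

View pics/w5c.png

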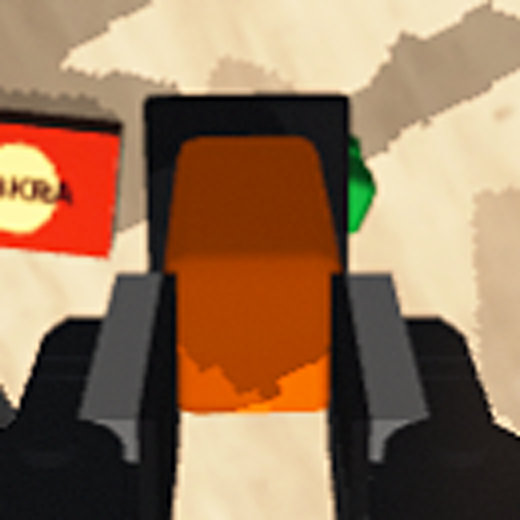

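```bash
python3 -c "
from h import *
o,p,q=pose();print(p,delta([.4768,.0740,.094],np.radians(-24.7)))"
```

```text
[ 0.45030143 -0.03026171  0.18948534] (array([10.57, -2.  ,  9.55]), array([-0.07,  0.01, -0.35]))
```

jog_arm --rows '[{"xyz": [3, -0.6, 0.5], "delta_rot": [-0.1, 0, -0.3], "fingers": 1}, {"xyz": [6, -1.2, 1.5], "delta_rot": [-0.1, 0, -0.3], "fingers": 1}, {"xyz": [8.7, -1.7, 3], "delta_rot": [-0.1, 0, -0.3], "fingers": 1}, {"xyz": [10.3, -2, 5], "delta_rot": [-0.1, 0, -0.3], "fingers": 1}, {"xyz": [10.6, -2, 6.5], "delta_rot": [-0.1, 0, -0.3], "fingers": 1}]'

```text
clock: 6.52
tcp_pos: [0.4776, 0.0781, 0.1237]
orientation: [-2.642, -1.698, -0.003]
contact_force: [0.3, -0.0, -1.1]
grip_width: 0.0165
```

```bash
python3 -c "
from h import *
o,p,q=pose();print(p,delta([.4768,.0740,.094],np.radians(-24.7)))"
```

```text
[0.47759596 0.07809018 0.12365717] (array([-0.41,  0.1 ,  2.96]), array([ 0.01, -0.13,  0.18]))
```

jog_arm --rows '[{"xyz": [-0.4, 0.1, 0.5], "delta_rot": [0, -0.1, 0.2], "fingers": 1}, {"xyz": [-0.4, 0.1, 1.5], "delta_rot": [0, -0.1, 0.2], "fingers": 1}, {"xyz": [-0.4, 0.1, 2.5], "delta_rot": [0, -0.1, 0.2], "fingers": 1}, {"xyz": [-0.4, 0.1, 2.9], "delta_rot": [0, -0.1, 0.2], "fingers": 1}, {"xyz": [-0.4, 0.1, 2.9], "delta_rot": [0, -0.1, 0.2], "fingers": 1}]'

```text
clock: 6.93
tcp_pos: [0.4763, 0.0731, 0.0939]
orientation: [-2.646, -1.692, 0.001]
contact_force: [-0.9, 0.2, -1.3]
grip_width: 0.0167
```

Run:
```python
from h import *
from bench import imaging
imaging.grab_frame('top')
sc=imaging.grab_frame('scene')
o,p,q=pose();ci=imaging.camera_info('wrist');im=imaging.grab_frame('wrist')
print(p,o['clock'],o['contact_force'],delta([.4768,.0740,.094],np.radians(-24.7)))
T=lambda v:p+q.apply(v)
cv2.imwrite('pics/w6.png',im)
c=im[100:300,220:400];cv2.imwrite('pics/w6c.png',cv2.resize(c,None,fx=3,fy=3,interpolation=cv2.INTER_CUBIC))
c=sc[180:260,290:390];cv2.imwrite('pics/s6c.png',cv2.resize(c,None,fx=7,fy=7,interpolation=cv2.INTER_CUBIC))
```

```text
[0.47713649 0.07364733 0.09494272] 7.0333 [ 0.67642817  0.24464786 -0.76274499] (array([-0.01, -0.06,  0.12]), array([ 0.06, -0.06, -0.06]))
```

View pics/w6c.png

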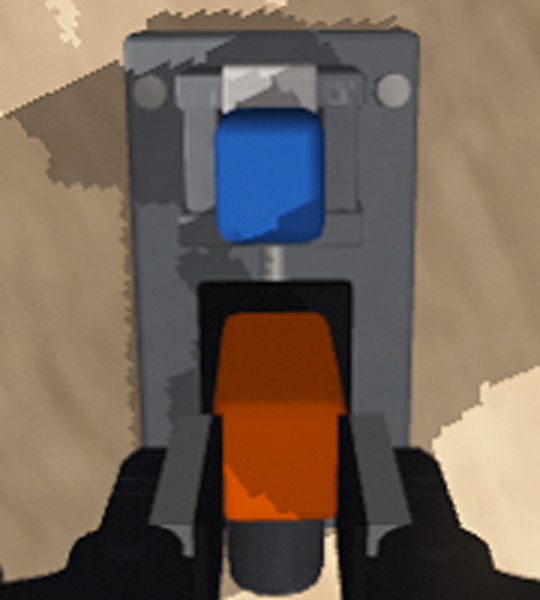

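View pics/s6c.png

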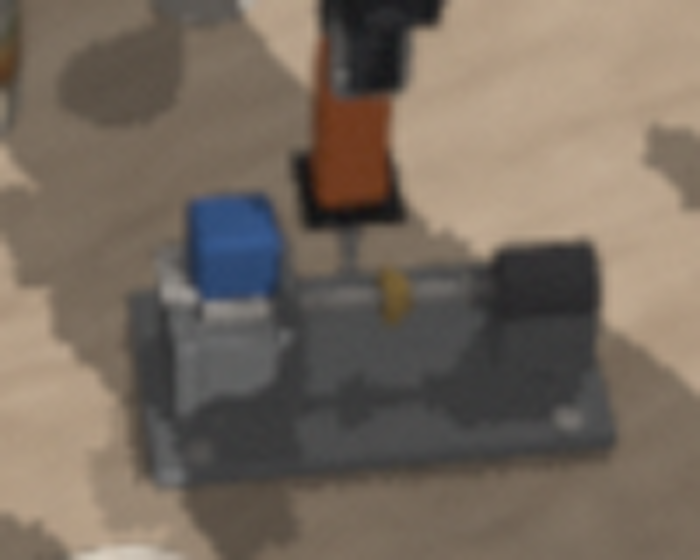

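```bash
cat > m.py <<'E'
from h import *
from bench import imaging
ci=imaging.camera_info('wrist');o,p,q=pose();print(p)
g=lambda x,y,z:atz(ci,(220+x/3,100+y/3),z)
A=q.as_matrix()
def tool(X): return np.round(((X-p)@A)*1000,2)
for n,a in dict(guardc=(275.5,283,p[2]-.0101),guardL=(199,283,p[2]-.0101),guardR=(352,283,p[2]-.0101),bar=(273.8,262,.039),barN=(273.8,250,.039),jawtopN=(270,240,.075),jawtopF=(270,115,.075),lugL=(179,245,.046),lugR=(362,245,.046),barrel=(276,595,.036),plFL=(124,35,.008),plFR=(419,35,.008),plR=(413,440,.008),plL=(140,440,.008),handL=(222,520,p[2]+.0399),handR=(338,520,p[2]+.0399)).items():
    print(n,tool(g(*a)))
E
python3 m.py
```

```text
[0.47738414 0.07383669 0.09519211]
guardc [16.52  0.67 10.12]
guardL [ 16.52 -13.92  10.1 ]
guardR [16.52 15.26 10.13]
bar [ 9.5   0.13 56.2 ]
barN [12.4   0.14 56.21]
jawtopN [22.69 -0.45 20.22]
jawtopF [47.33 -0.41 20.24]
lugL [ 15.17 -21.43  49.19]
lugR [15.18 20.26 49.23]
barrel [-81.36   0.61  59.11]
plFL [ 61.1  -37.87  87.22]
plFR [61.11 36.78 87.29]
plR [-49.31  39.    87.18]
plL [-49.31 -37.59  87.1 ]
handL [ -7.18  -7.25 -39.92]
handR [ -7.19  10.21 -39.9 ]
```

jog_arm --rows '[{"xyz": [0, -0.02, 0.4], "delta_rot": [0, 0, -0.5], "fingers": 1}, {"xyz": [0, -0.02, 0.9], "delta_rot": [0, 0, -0.5], "fingers": 1}, {"xyz": [0, -0.02, 1.3], "delta_rot": [0, 0, -0.5], "fingers": 1}, {"xyz": [0, -0.02, 1.5], "delta_rot": [0, 0, -0.5], "fingers": 1}, {"xyz": [0, -0.02, 1.7], "delta_rot": [0, 0, -0.5], "fingers": 1}]'

```text
clock: 7.5
tcp_pos: [0.477, 0.0739, 0.0778]
orientation: [2.638, 1.705, 0.002]
contact_force: [-0.0, 0.0, -2.2]
grip_width: 0.0169
```

```bash
cat > st.py <<'E'
from h import *
o,p,q=pose()
A=q.as_matrix()
print('t',o['clock'],'p',p.round(5),'yaw',np.degrees(np.arctan2(A[1,1],A[0,1])).round(2),'Ftool',(A.T@o['contact_force']).round(2),'M',(A.T@o['moment']).round(3))
# opener frame
O=np.array([.4736,.0672]);a=np.radians(65.3);u=np.array([np.cos(a),np.sin(a)]);n=np.array([u[1],-u[0]])
print('opener-frame tcp x,y mm',((p[:2]-O)@n*1000).round(2),((p[:2]-O)@u*1000).round(2))
E
python3 st.py
```

```text
t 7.5 p [0.47699 0.07391 0.07776] yaw -24.25 Ftool [ 0.01 -0.04  2.16] M [ 0.05   0.02  -0.021]
opener-frame tcp x,y mm 0.27 7.52
```

jog_arm --rows '[{"xyz": [0, -0.02, 0.2], "delta_rot": [0, 0, 0], "fingers": 1}, {"xyz": [0, -0.02, 0.4], "delta_rot": [0, 0, 0], "fingers": 1}, {"xyz": [0, -0.02, 0.6], "delta_rot": [0, 0, 0], "fingers": 1}, {"xyz": [0, -0.02, 0.8], "delta_rot": [0, 0, 0], "fingers": 1}, {"xyz": [0, -0.02, 0.9], "delta_rot": [0, 0, 0], "fingers": 1}]'

```text
clock: 7.92
tcp_pos: [0.4767, 0.074, 0.0685]
orientation: [2.639, 1.705, 0.001]
contact_force: [0.1, -0.2, -1.4]
grip_width: 0.017
```

```bash
python3 st.py
```

```text
t 7.9167 p [0.47673 0.07398 0.06851] yaw -24.25 Ftool [-0.17  0.16  1.43] M [0.035 0.003 0.012]
opener-frame tcp x,y mm 0.01 7.47
```

jog_arm --rows '[{"xyz": [0, 0, 0.1], "delta_rot": [0, 0, 0], "fingers": 1}, {"xyz": [0, 0, 0.2], "delta_rot": [0, 0, 0], "fingers": 1}, {"xyz": [0, 0, 0.35], "delta_rot": [0, 0, 0], "fingers": 1}, {"xyz": [0, 0, 0.42], "delta_rot": [0, 0, 0], "fingers": 1}, {"xyz": [0, 0, 0.42], "delta_rot": [0, 0, 0], "fingers": 1}]'

```text
clock: 8.33
tcp_pos: [0.4766, 0.0739, 0.0641]
orientation: [-2.638, -1.705, -0.001]
contact_force: [-0.9, 0.4, -0.9]
grip_width: 0.0169
```

Run:
```python
exec(open('st.py').read())
from bench import imaging
sc=imaging.grab_frame('scene');im=imaging.grab_frame('wrist')
c=im[100:300,220:400];c=cv2.resize(c,(540,600),interpolation=cv2.INTER_CUBIC)
cv2.imwrite('pics/w7c.png',c)
c=sc[180:260,290:390];cv2.imwrite('pics/s7c.png',cv2.resize(c,None,fx=7,fy=7,interpolation=cv2.INTER_CUBIC))
```

```text
t 8.3333 p [0.47659 0.07393 0.06415] yaw -24.25 Ftool [ 0.02 -1.02  0.9 ] M [ 0.011  0.025 -0.027]
opener-frame tcp x,y mm -0.09 7.36
```

View pics/s7c.png

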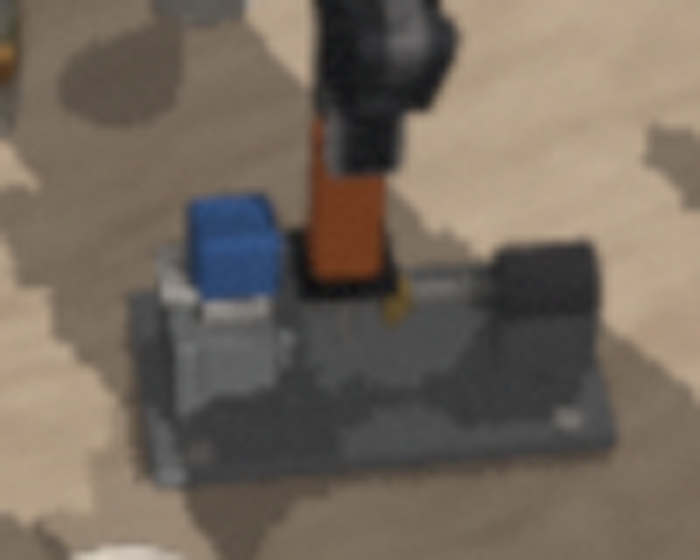

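View pics/w7c.png

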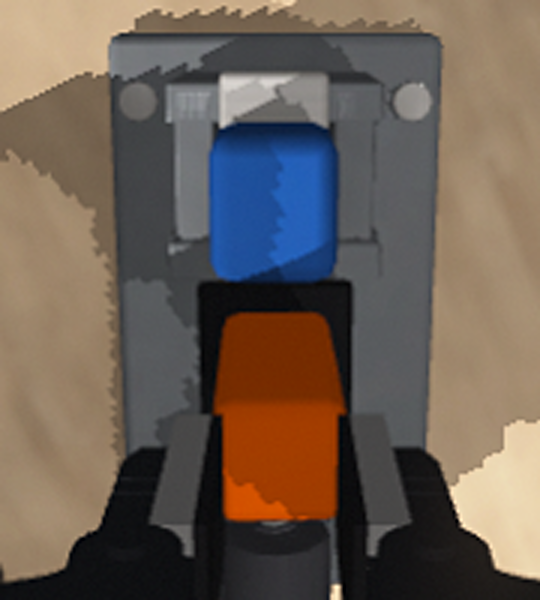

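jog_arm --rows '[{"xyz": [-0.12, 0, 0], "delta_rot": [0, 0, 0], "fingers": 1}, {"xyz": [-0.24, 0, 0], "delta_rot": [0, 0, 0], "fingers": 1}, {"xyz": [-0.36, 0, 0], "delta_rot": [0, 0, 0], "fingers": 1}, {"xyz": [-0.48, 0, 0], "delta_rot": [0, 0, 0], "fingers": 1}, {"xyz": [-0.6, 0, 0], "delta_rot": [0, 0, 0], "fingers": 1}]'

```text
clock: 8.85
tcp_pos: [0.4742, 0.0683, 0.0643]
orientation: [2.639, 1.705, 0.001]
contact_force: [-0.1, -0.3, -1.3]
grip_width: 0.0165
```

```bash
python3 st.py
```

```text
t 8.85 p [0.47419 0.06831 0.06432] yaw -24.26 Ftool [-0.33  0.06  1.32] M [ 0.01  -0.02  -0.043]
opener-frame tcp x,y mm 0.07 1.26
```

jog_arm --rows '[{"xyz": [-0.05, 0, 0], "delta_rot": [0, 0, 0], "fingers": 1}, {"xyz": [-0.1, 0, 0], "delta_rot": [0, 0, 0], "fingers": 1}, {"xyz": [-0.15, 0, 0], "delta_rot": [0, 0, 0], "fingers": 1}, {"xyz": [-0.2, 0, 0], "delta_rot": [0, 0, 0], "fingers": 1}, {"xyz": [-0.25, 0, 0], "delta_rot": [0, 0, 0], "fingers": 1}]'

```text
clock: 9.27
tcp_pos: [0.4733, 0.0661, 0.0644]
orientation: [2.639, 1.705, 0.002]
contact_force: [0.9, 0.1, -0.7]
grip_width: 0.0169
```

```bash
python3 st.py
```

```text
t 9.2667 p [0.47327 0.06614 0.06439] yaw -24.25 Ftool [0.47 0.74 0.7 ] M [0.059 0.153 0.037]
opener-frame tcp x,y mm 0.15 -1.1
```

jog_arm --rows '[{"xyz": [-0.02, 0, 0], "delta_rot": [0, 0, 0], "fingers": 1}, {"xyz": [-0.04, 0, 0], "delta_rot": [0, 0, 0], "fingers": 1}, {"xyz": [-0.06, 0, 0], "delta_rot": [0, 0, 0], "fingers": 1}, {"xyz": [-0.08, 0, 0], "delta_rot": [0, 0, 0], "fingers": 1}, {"xyz": [-0.1, 0, 0], "delta_rot": [0, 0, 0], "fingers": 1}]'

```text
clock: 9.68
tcp_pos: [0.4729, 0.0654, 0.0644]
orientation: [-2.638, -1.705, -0.002]
contact_force: [0.6, 0.5, -0.8]
grip_width: 0.0171
```

```bash
python3 st.py
```

```text
t 9.6833 p [0.47294 0.06541 0.06441] yaw -24.25 Ftool [0.71 0.29 0.81] M [-0.015  0.245  0.035]
opener-frame tcp x,y mm 0.15 -1.9
```

jog_arm --rows '[{"xyz": [-0.03, 0, 0], "delta_rot": [0, 0, 0], "fingers": 1}, {"xyz": [-0.06, 0, 0], "delta_rot": [0, 0, 0], "fingers": 1}, {"xyz": [-0.09, 0, 0], "delta_rot": [0, 0, 0], "fingers": 1}, {"xyz": [-0.12, 0, 0], "delta_rot": [0, 0, 0], "fingers": 1}, {"xyz": [-0.15, 0, 0], "delta_rot": [0, 0, 0], "fingers": 1}]'

```text
clock: 10.1
tcp_pos: [0.4725, 0.0642, 0.0645]
orientation: [-2.638, -1.705, -0.003]
contact_force: [0.9, 1.2, -0.7]
grip_width: 0.0165
```

```bash
python3 st.py
```

```text
t 10.1 p [0.47246 0.06424 0.06445] yaw -24.24 Ftool [1.48 0.3  0.7 ] M [ 0.03   0.481 -0.027]
opener-frame tcp x,y mm 0.2 -3.16
```

```bash
cat > look.py <<'E'
import sys
exec(open('st.py').read())
from bench import imaging
k=sys.argv[1]
im=imaging.grab_frame('wrist');c=im[100:300,220:400];c=cv2.resize(c,(540,600),interpolation=cv2.INTER_CUBIC)
cv2.imwrite(f'pics/w{k}c.png',c)
sc=imaging.grab_frame('scene')
c=sc[180:260,290:390];cv2.imwrite(f'pics/s{k}c.png',cv2.resize(c,None,fx=7,fy=7,interpolation=cv2.INTER_CUBIC))
exec(open('st.py').read())
E
python3 look.py 8
```

```text
t 10.1 p [0.47246 0.06424 0.06445] yaw -24.24 Ftool [1.48 0.3  0.7 ] M [ 0.03   0.481 -0.027]
opener-frame tcp x,y mm 0.2 -3.16
t 10.2 p [0.47245 0.0642  0.06445] yaw -24.25 Ftool [ 2.1  -0.51  0.83] M [0.036 0.468 0.038]
opener-frame tcp x,y mm 0.21 -3.21
```

View pics/w8c.png

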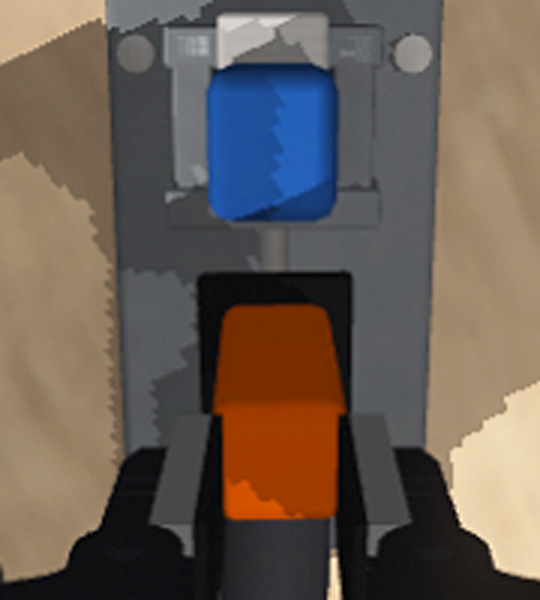

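View pics/s8c.png

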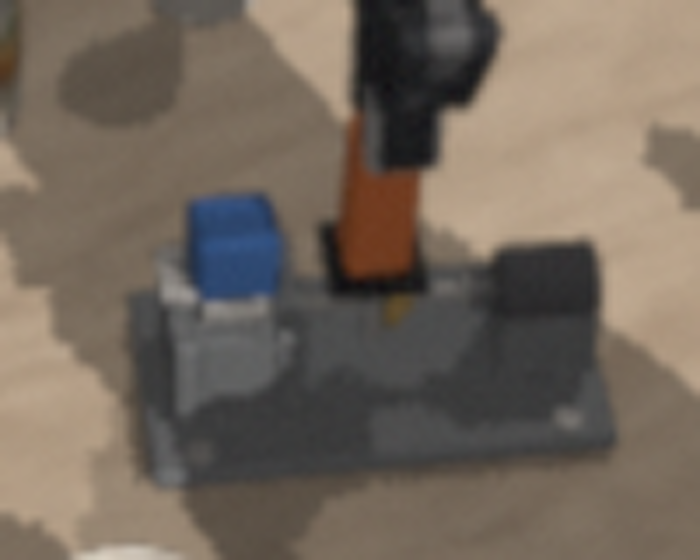

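jog_arm --grip_force 110 --rows '[{"xyz": [0, 0, 0], "delta_rot": [0, 0, 0], "fingers": 1}, {"xyz": [0, 0, 0], "delta_rot": [0, 0, 0], "fingers": 1}, {"xyz": [-0.03, 0, 0], "delta_rot": [0, 0, 0], "fingers": 1}, {"xyz": [-0.07, 0, 0], "delta_rot": [0, 0, 0], "fingers": 1}, {"xyz": [-0.1, 0, 0], "delta_rot": [0, 0, 0], "fingers": 1}]'

```text
clock: 10.62
tcp_pos: [0.4722, 0.0635, 0.0645]
orientation: [-2.638, -1.705, -0.004]
contact_force: [0.6, 2.4, -1.9]
grip_width: 0.0137
```

```bash
python3 look.py 9
```

```text
t 10.6167 p [0.47223 0.06346 0.06453] yaw -24.25 Ftool [ 2.41 -0.47  1.92] M [ 0.011  0.798 -0.019]
opener-frame tcp x,y mm 0.32 -3.97
t 10.7167 p [0.47217 0.06342 0.06451] yaw -24.24 Ftool [2.69 0.44 1.29] M [-0.022  0.696  0.035]
opener-frame tcp x,y mm 0.28 -4.03
```

View pics/w9c.png

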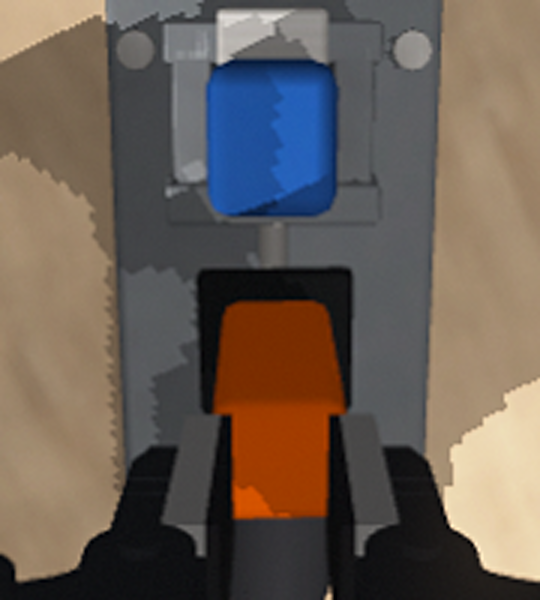

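jog_arm --rows '[{"xyz": [-0.05, 0, 0], "delta_rot": [0, 0, 0], "fingers": 1}, {"xyz": [-0.1, 0, 0], "delta_rot": [0, 0, 0], "fingers": 1}, {"xyz": [-0.15, 0, 0], "delta_rot": [0, 0, 0], "fingers": 1}, {"xyz": [-0.2, 0, 0], "delta_rot": [0, 0, 0], "fingers": 1}, {"xyz": [-0.25, 0, 0], "delta_rot": [0, 0, 0], "fingers": 1}]'

```text
clock: 11.13
tcp_pos: [0.4713, 0.0613, 0.0646]
orientation: [-2.638, -1.705, -0.004]
contact_force: [1.4, 2.9, -1.2]
grip_width: 0.0144
```

```bash
python3 look.py 10
```

```text
t 11.1333 p [0.47126 0.06129 0.06456] yaw -24.24 Ftool [3.22 0.07 1.19] M [ 0.058  0.998 -0.031]
opener-frame tcp x,y mm 0.34 -6.35
t 11.2333 p [0.47122 0.06122 0.06454] yaw -24.25 Ftool [3.8  0.26 1.58] M [ 0.059  0.989 -0.038]
opener-frame tcp x,y mm 0.33 -6.43
```

View pics/w10c.png

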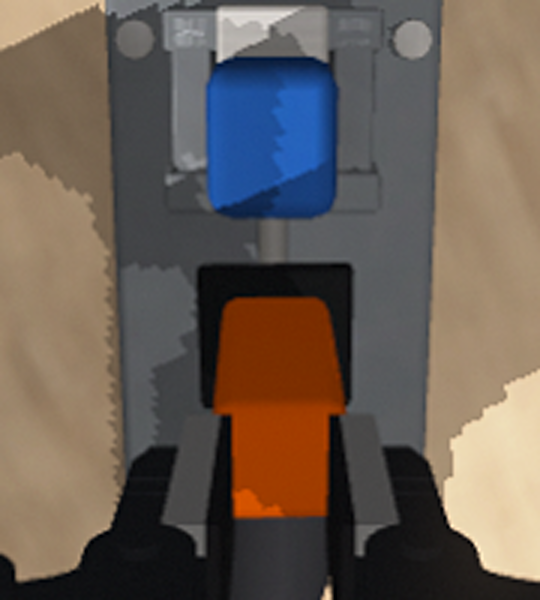

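jog_arm --rows '[{"xyz": [-0.04, 0, 0], "delta_rot": [0, 0, 0], "fingers": 1}, {"xyz": [-0.08, 0, 0], "delta_rot": [0, 0, 0], "fingers": 1}, {"xyz": [-0.12, 0, 0], "delta_rot": [0, 0, 0], "fingers": 1}, {"xyz": [-0.16, 0, 0], "delta_rot": [0, 0, 0], "fingers": 1}, {"xyz": [-0.2, 0, 0], "delta_rot": [0, 0, 0], "fingers": 1}]'

```text
clock: 11.65
tcp_pos: [0.4707, 0.0596, 0.0648]
orientation: [-2.638, -1.705, -0.005]
contact_force: [1.8, 3.8, 1.9]
grip_width: 0.0141
```

```bash
python3 look.py 11
```

```text
t 11.65 p [0.47072 0.05962 0.06478] yaw -24.24 Ftool [ 4.18  0.06 -1.91] M [0.124 1.133 0.003]
opener-frame tcp x,y mm 0.55 -8.09
t 11.75 p [0.47071 0.05956 0.06477] yaw -24.25 Ftool [ 3.79 -0.17 -2.05] M [ 0.143  1.018 -0.026]
opener-frame tcp x,y mm 0.57 -8.15
```

View pics/w11c.png

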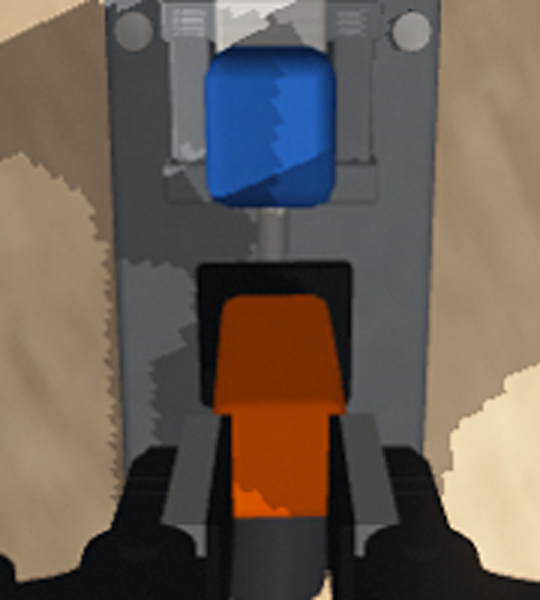

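View pics/s11c.png

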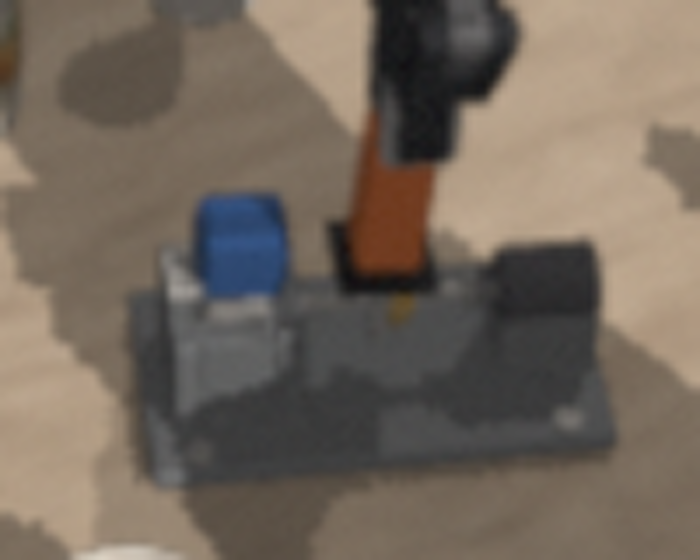

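jog_arm --rows '[{"xyz": [0, 0, 0], "delta_rot": [0, -0.8, 0], "fingers": 1}, {"xyz": [0, 0, 0], "delta_rot": [0, -1.6, 0], "fingers": 1}, {"xyz": [0, 0, 0], "delta_rot": [0, -2.4, 0], "fingers": 1}, {"xyz": [0, 0, 0], "delta_rot": [0, -3.2, 0], "fingers": 1}, {"xyz": [0, 0, 0], "delta_rot": [0, -4, 0], "fingers": 1}]'

```text
clock: 12.17
tcp_pos: [0.471, 0.0599, 0.0649]
orientation: [2.605, 1.684, -0.087]
contact_force: [0.8, 3.5, 3.9]
grip_width: 0.0141
```

```bash
python3 look.py 12
```

```text
t 12.1667 p [0.47104 0.05995 0.06493] yaw -24.22 Ftool [ 3.23 -0.74 -4.15] M [ 0.164  1.199 -0.011]
opener-frame tcp x,y mm 0.71 -7.66
t 12.2667 p [0.47124 0.06054 0.0649 ] yaw -24.15 Ftool [ 3.43 -0.17 -4.71] M [0.137 1.145 0.037]
opener-frame tcp x,y mm 0.64 -7.03
```

View pics/w12c.png

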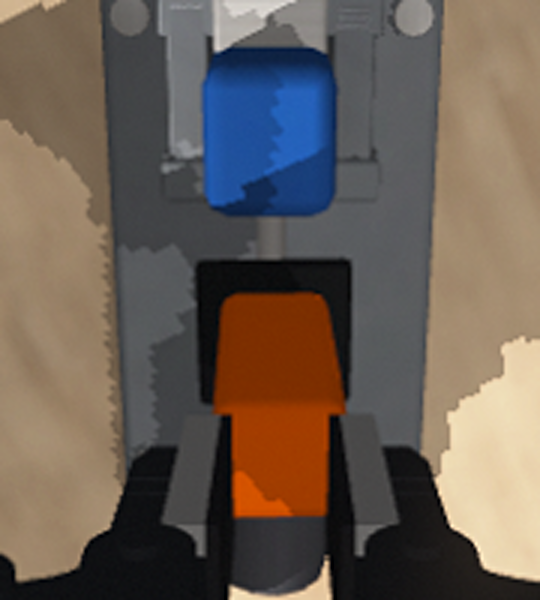

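View pics/s12c.png

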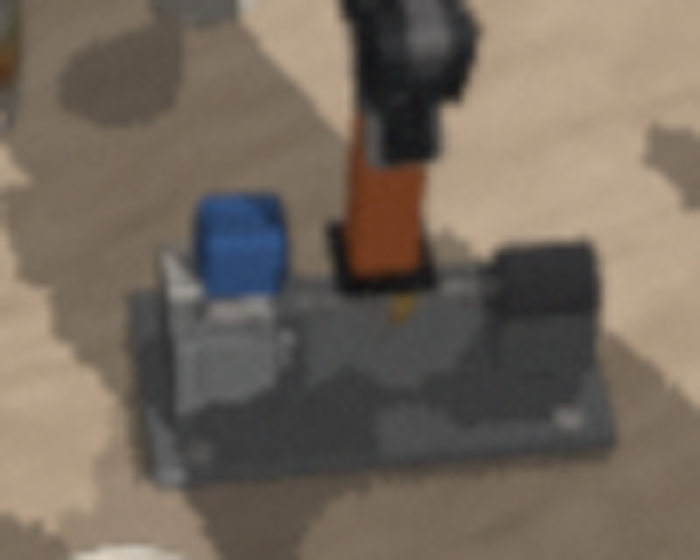

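jog_arm --rows '[{"xyz": [0, 0, -0.05], "delta_rot": [0, 0, 0], "fingers": 1}, {"xyz": [0, 0, -0.1], "delta_rot": [0, 0, 0], "fingers": 1}, {"xyz": [-0.02, 0, -0.15], "delta_rot": [0, 0, 0], "fingers": 1}, {"xyz": [-0.02, 0, -0.2], "delta_rot": [0, 0, 0], "fingers": 1}, {"xyz": [-0.02, 0, -0.2], "delta_rot": [0, 0, 0], "fingers": 1}]'

```text
clock: 12.68
tcp_pos: [0.4707, 0.0601, 0.0667]
orientation: [2.605, 1.685, -0.087]
contact_force: [0.9, 4.0, -3.0]
grip_width: 0.0141
```

```bash
python3 look.py 13
```

```text
t 12.6833 p [0.47075 0.0601  0.06667] yaw -24.19 Ftool [ 4.27 -0.81  2.69] M [0.052 1.219 0.048]
opener-frame tcp x,y mm 0.37 -7.64
t 12.7833 p [0.47084 0.06019 0.0667 ] yaw -24.17 Ftool [ 4.36 -0.45  3.18] M [0.101 1.19  0.085]
opener-frame tcp x,y mm 0.42 -7.52
```

View pics/w13c.png

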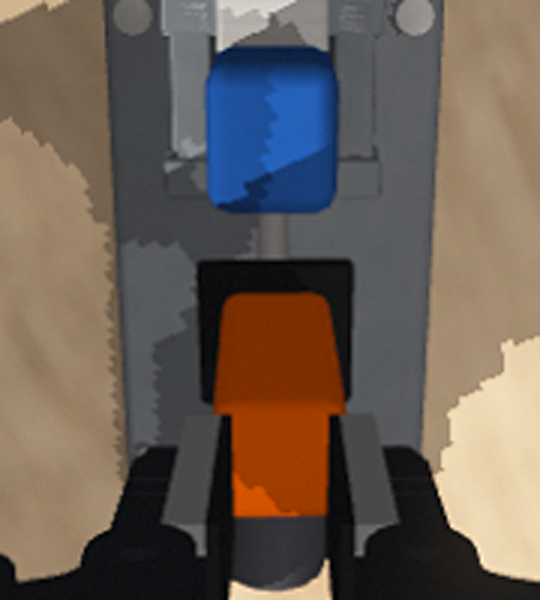

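jog_arm --rows '[{"xyz": [-0.02, 0, 0], "delta_rot": [0, -0.8, 0], "fingers": 1}, {"xyz": [-0.05, 0, 0], "delta_rot": [0, -1.6, 0], "fingers": 1}, {"xyz": [-0.08, 0, 0], "delta_rot": [0, -2.4, 0], "fingers": 1}, {"xyz": [-0.12, 0, 0], "delta_rot": [0, -3.2, 0], "fingers": 1}, {"xyz": [-0.15, 0, 0.02], "delta_rot": [0, -4, 0], "fingers": 1}]'

```text
clock: 13.2
tcp_pos: [0.4707, 0.0594, 0.0669]
orientation: [2.568, 1.663, -0.176]
contact_force: [2.8, 3.9, 1.3]
grip_width: 0.0139
```

```bash
python3 look.py 14
```

```text
t 13.2 p [0.47068 0.05937 0.06687] yaw -24.15 Ftool [ 4.49  0.91 -1.91] M [ 0.114  1.431 -0.026]
opener-frame tcp x,y mm 0.62 -8.34
t 13.3 p [0.47079 0.05976 0.0668 ] yaw -24.1 Ftool [ 4.25 -1.12 -2.4 ] M [0.053 1.349 0.055]
opener-frame tcp x,y mm 0.56 -7.94
```

View pics/w14c.png

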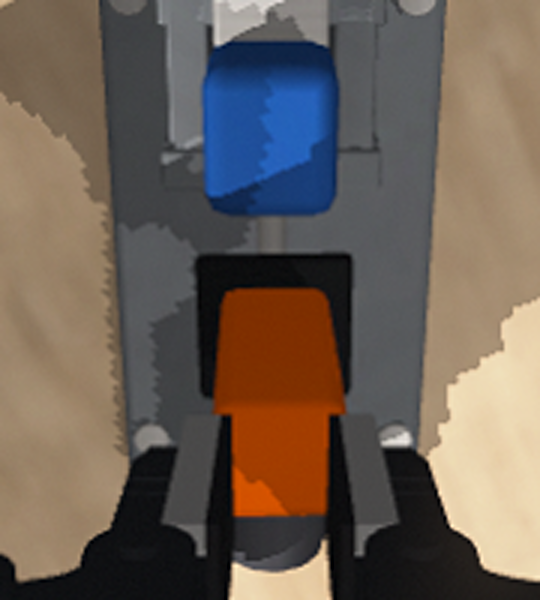

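View pics/s14c.png

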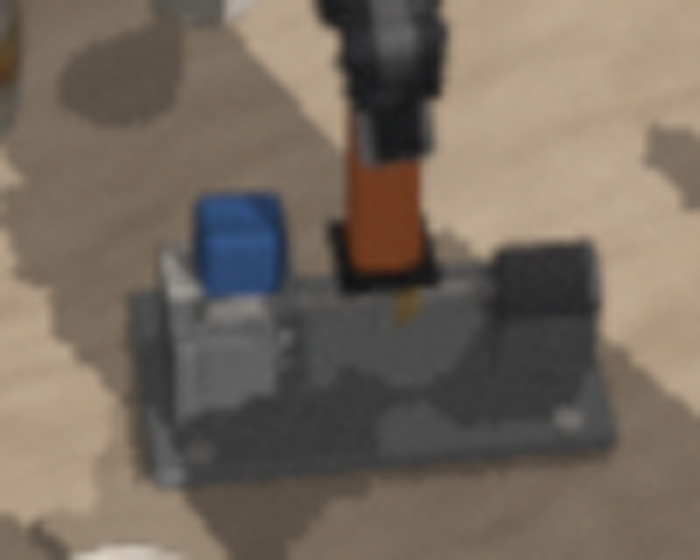

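jog_arm --rows '[{"xyz": [-0.04, 0, -0.02], "delta_rot": [0, 0, 0], "fingers": 1}, {"xyz": [-0.08, 0, -0.04], "delta_rot": [0, 0, 0], "fingers": 1}, {"xyz": [-0.12, 0, -0.06], "delta_rot": [0, 0, 0], "fingers": 1}, {"xyz": [-0.16, 0, -0.06], "delta_rot": [0, 0, 0], "fingers": 1}, {"xyz": [-0.2, 0, -0.06], "delta_rot": [0, 0, 0], "fingers": 1}]'

```text
clock: 13.72
tcp_pos: [0.4698, 0.0578, 0.0676]
orientation: [2.568, 1.664, -0.176]
contact_force: [0.5, 3.6, -3.2]
grip_width: 0.0136
```

```bash
python3 look.py 15
```

```text
t 13.7167 p [0.46977 0.05778 0.06756] yaw -24.12 Ftool [ 3.93 -1.04  2.66] M [0.008 1.475 0.055]
opener-frame tcp x,y mm 0.46 -10.16
t 13.8167 p [0.46977 0.05777 0.06759] yaw -24.12 Ftool [ 5.49 -0.29  2.35] M [0.128 1.509 0.011]
opener-frame tcp x,y mm 0.46 -10.17
```

View pics/w15c.png

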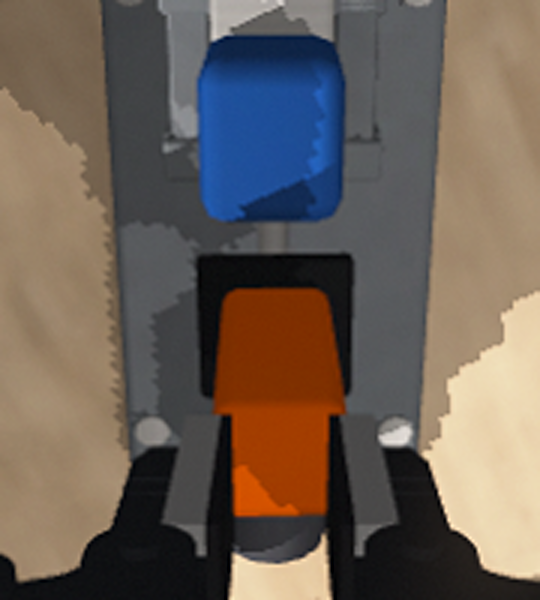

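View pics/s15c.png

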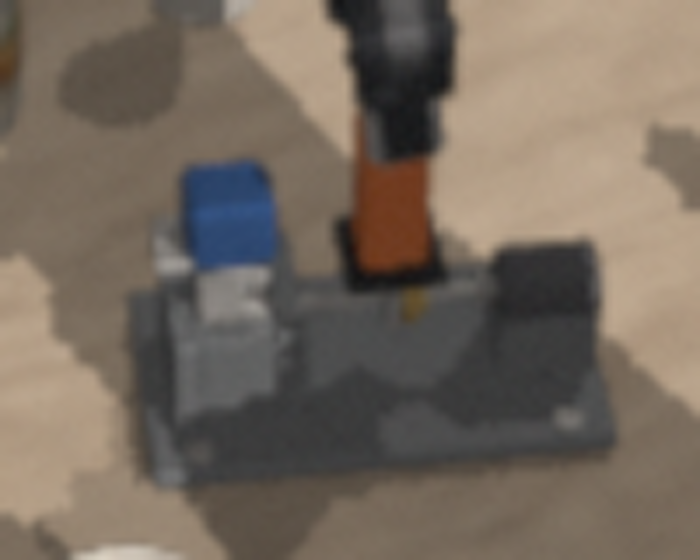

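jog_arm --rows '[{"xyz": [0.1, 0, 0], "delta_rot": [0, 1.6, 0], "fingers": 1}, {"xyz": [0.2, 0, 0], "delta_rot": [0, 3.2, 0], "fingers": 1}, {"xyz": [0.35, 0, 0], "delta_rot": [0, 4.8, 0], "fingers": 1}, {"xyz": [0.5, 0, 0], "delta_rot": [0, 6.4, 0], "fingers": 1}, {"xyz": [0.7, 0, 0], "delta_rot": [0, 8.1, 0], "fingers": 1}]'

```text
clock: 14.23
tcp_pos: [0.4718, 0.0626, 0.0666]
orientation: [-2.637, -1.707, -0.003]
contact_force: [-0.4, -0.9, -0.6]
grip_width: 0.014
```

```bash
python3 look.py 16
```

```text
t 14.2333 p [0.47181 0.06255 0.06655] yaw -24.15 Ftool [-0.97 -0.01  0.58] M [ 0.005 -0.01  -0.016]
opener-frame tcp x,y mm 0.31 -4.97
t 14.3333 p [0.47141 0.06159 0.06637] yaw -24.26 Ftool [0.83 0.12 1.54] M [0.045 0.102 0.033]
opener-frame tcp x,y mm 0.35 -6.01
```

View pics/w16c.png

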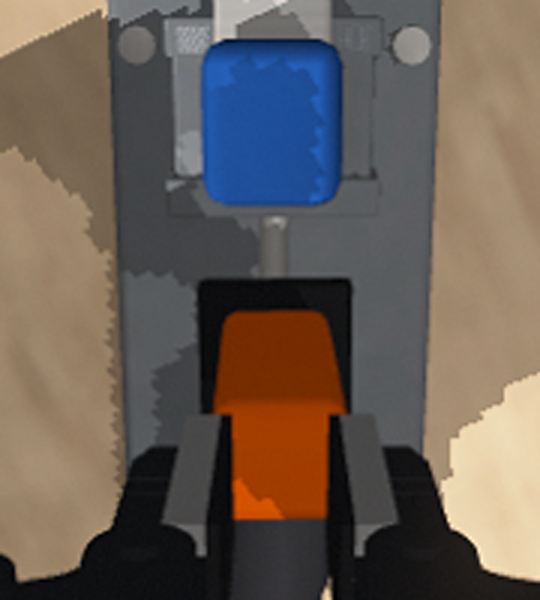

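View pics/s16c.png

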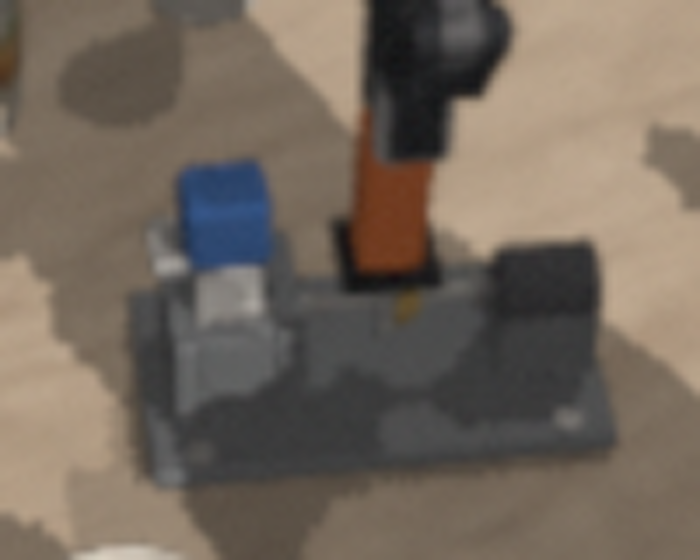

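jog_arm --rows '[{"xyz": [0.15, 0, 0], "delta_rot": [0, 0, 0], "fingers": 1}, {"xyz": [0.35, 0, 0], "delta_rot": [0, 0, 0], "fingers": 1}, {"xyz": [0.6, 0, 0], "delta_rot": [0, 0, 0], "fingers": 1}, {"xyz": [0.8, 0, 0], "delta_rot": [0, 0, 0], "fingers": 1}, {"xyz": [0.8, 0, -0.2], "delta_rot": [0, 0, 0], "fingers": 1}]'

```text
clock: 14.75
tcp_pos: [0.4746, 0.0696, 0.0682]
orientation: [-2.638, -1.707, -0.001]
contact_force: [0.8, 0.1, -0.7]
grip_width: 0.0139
```

```bash
python3 st.py
```

```text
t 14.75 p [0.47461 0.06961 0.06816] yaw -24.2 Ftool [0.43 0.64 0.7 ] M [ 0.016 -0.006  0.006]
opener-frame tcp x,y mm -0.09 2.61
```

Now lift clear of the opener.

jog_arm --rows '[{"xyz": [0, 0, -1], "delta_rot": [0, 0, 0], "fingers": 1}, {"xyz": [0, 0, -2.5], "delta_rot": [0, 0, 0], "fingers": 1}, {"xyz": [0, 0, -5], "delta_rot": [0, 0, 0], "fingers": 1}, {"xyz": [0, 0, -7.5], "delta_rot": [0, 0, 0], "fingers": 1}, {"xyz": [0, 0, -9.5], "delta_rot": [0, 0, 0], "fingers": 1}]'

```text
clock: 15.17
tcp_pos: [0.4748, 0.07, 0.1656]
orientation: [2.637, 1.707, 0.002]
contact_force: [0.0, 0.1, -2.0]
grip_width: 0.0138
```

Run:
```python
exec(open('st.py').read())
print(delta([.5197,-.1778,.15],np.radians(-20.9)))
print(delta([.50,-.12,.15],np.radians(-20.9)))
```

```text
t 15.1667 p [0.4748  0.07002 0.16556] yaw -24.15 Ftool [ 0.14 -0.02  1.96] M [0.014 0.045 0.006]
opener-frame tcp x,y mm -0.09 3.06
(array([-20.78,  14.23,   1.55]), array([ 0.07, -0.05, -3.25]))
(array([-16.31,  10.07,   1.55]), array([ 0.07, -0.05, -3.25]))
```

jog_arm --rows '[{"xyz": [-2.8, 1.9, 0], "delta_rot": [0, 0, -1], "fingers": 1}, {"xyz": [-5.8, 4, 0], "delta_rot": [0, 0, -2], "fingers": 1}, {"xyz": [-8.8, 6.1, 0], "delta_rot": [0, 0, -3], "fingers": 1}, {"xyz": [-11.8, 8.1, 0], "delta_rot": [0, 0, -3.2], "fingers": 1}, {"xyz": [-14.8, 10.1, 0], "delta_rot": [0, 0, -3.2], "fingers": 1}]'

```text
clock: 15.58
tcp_pos: [0.5065, -0.108, 0.1666]
orientation: [2.587, 1.781, 0.003]
contact_force: [0.6, -0.2, -1.3]
grip_width: 0.0141
```

Run:
```python
exec(open('st.py').read())
print(delta([.5197,-.1778,.15],np.radians(-20.9)))
```

```text
t 15.5833 p [ 0.50646 -0.108    0.16658] yaw -20.91 Ftool [0.06 0.63 1.34] M [-0.018  0.005  0.028]
opener-frame tcp x,y mm 103.07 -145.44
(array([-6.05,  3.72,  1.66]), array([ 0.11, -0.05, -0.01]))
```

jog_arm --rows '[{"xyz": [-2.5, 1.6, 0.3], "delta_rot": [0.1, 0, 0], "fingers": 1}, {"xyz": [-4.5, 2.8, 0.8], "delta_rot": [0.1, 0, 0], "fingers": 1}, {"xyz": [-6, 3.7, 1.5], "delta_rot": [0.1, 0, 0], "fingers": 1}, {"xyz": [-6.05, 3.7, 3], "delta_rot": [0.1, 0, 0], "fingers": 1}, {"xyz": [-6.05, 3.7, 4.5], "delta_rot": [0.1, 0, 0], "fingers": 1}]'

```text
clock: 16.0
tcp_pos: [0.5199, -0.1789, 0.1216]
orientation: [2.589, 1.779, 0.002]
contact_force: [0.0, 0.4, -0.2]
grip_width: 0.0142
```

Run:
```python
from h import *
from bench import imaging
imaging.grab_frame('top');sc=imaging.grab_frame('scene')
im=imaging.grab_frame('wrist');cv2.imwrite('pics/w17.png',im)
c=sc[130:210,370:470];cv2.imwrite('pics/s17c.png',cv2.resize(c,None,fx=7,fy=7,interpolation=cv2.INTER_CUBIC))
exec(open('st.py').read())
print(delta([.5197,-.1778,.10],np.radians(-20.9)))
```

```text
t 16.15 p [ 0.51858 -0.17676  0.12088] yaw -20.84 Ftool [-0.08 -0.57  0.52] M [ 0.022 -0.012  0.031]
opener-frame tcp x,y mm 142.81 -202.84
(array([-0.06,  0.15,  2.09]), array([-0.15, -0.06,  0.06]))
```

View pics/w17.png

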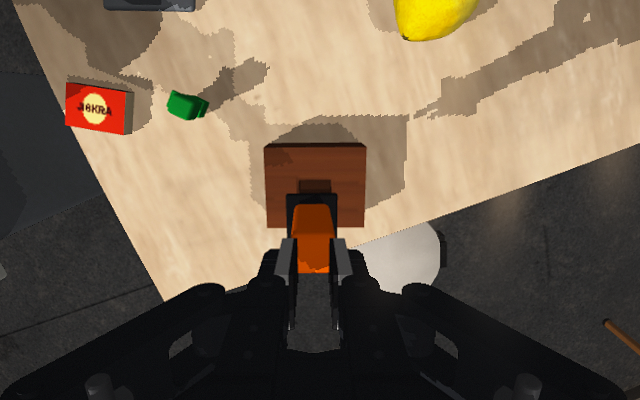

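View pics/s17c.png

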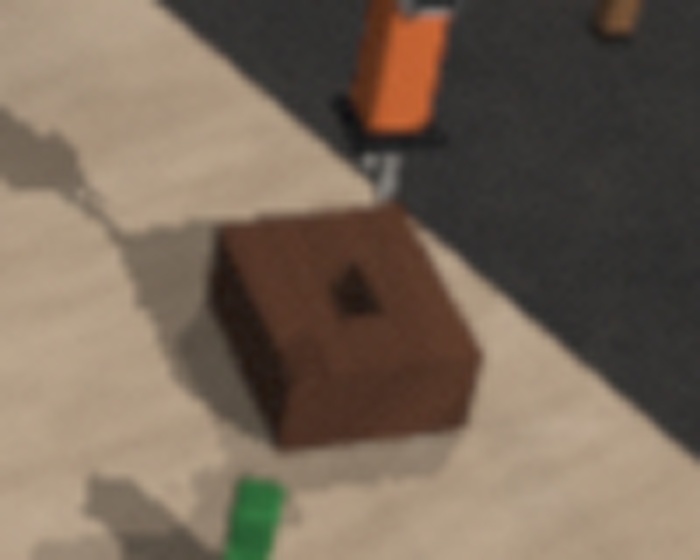

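jog_arm --rows '[{"xyz": [0, 0.15, 1.5], "delta_rot": [-0.1, 0, 0], "fingers": 1}, {"xyz": [0, 0.15, 3], "delta_rot": [-0.1, 0, 0], "fingers": 1}, {"xyz": [0, 0.15, 4], "delta_rot": [-0.1, 0, 0], "fingers": 1}, {"xyz": [0, 0.15, 4.8], "delta_rot": [-0.1, 0, 0], "fingers": 1}, {"xyz": [0, 0.15, 5], "delta_rot": [-0.1, 0, 0], "fingers": 1}]'

```text
clock: 16.57
tcp_pos: [0.5195, -0.1767, 0.0702]
orientation: [-2.584, -1.783, 0.0]
contact_force: [-0.5, 0.2, -0.3]
grip_width: 0.0141
```

Run:
```python
exec(open('st.py').read())
print(delta([.5197,-.1778,.0485],np.radians(-20.9)))
```

```text
t 16.5667 p [ 0.51947 -0.17669  0.07025] yaw -20.8 Ftool [ 0.05 -0.53  0.28] M [ 0.025 -0.034  0.007]
opener-frame tcp x,y mm 143.59 -202.41
(array([-0.1 ,  0.07,  2.17]), array([-0.12, -0.06,  0.1 ]))
```

jog_arm --rows '[{"xyz": [-0.08, 0.06, 0.4], "delta_rot": [-0.1, 0, 0.1], "fingers": 1}, {"xyz": [-0.08, 0.06, 0.8], "delta_rot": [-0.1, 0, 0.1], "fingers": 1}, {"xyz": [-0.08, 0.06, 1.2], "delta_rot": [-0.1, 0, 0.1], "fingers": 1}, {"xyz": [-0.08, 0.06, 1.6], "delta_rot": [-0.1, 0, 0.1], "fingers": 1}, {"xyz": [-0.08, 0.06, 1.9], "delta_rot": [-0.1, 0, 0.1], "fingers": 1}]'

```text
clock: 16.98
tcp_pos: [0.5197, -0.1777, 0.051]
orientation: [-2.587, -1.781, -0.001]
contact_force: [-0.2, -0.2, -0.6]
grip_width: 0.0141
```

Run:
```python
exec(open('st.py').read())
print(delta([.5197,-.1778,.0485],np.radians(-20.9)))
```

```text
t 16.9833 p [ 0.51972 -0.17769  0.05099] yaw -20.91 Ftool [-0.31 -0.12  0.63] M [-0.004  0.016  0.03 ]
opener-frame tcp x,y mm 144.23 -203.21
(array([-0.01,  0.  ,  0.25]), array([-0.02, -0.06, -0.01]))
```

jog_arm --rows '[{"xyz": [0, 0, 0.1], "delta_rot": [0, 0, 0], "fingers": 1}, {"xyz": [0, 0, 0.2], "delta_rot": [0, 0, 0], "fingers": 1}, {"xyz": [0, 0, 0.27], "delta_rot": [0, 0, 0], "fingers": 1}, {"xyz": [0, 0, 0.3], "delta_rot": [0, 0, 0], "fingers": 1}, {"xyz": [0, 0, 0.32], "delta_rot": [0, 0, 0], "fingers": 1}]'

```text
clock: 17.4
tcp_pos: [0.5199, -0.1776, 0.0484]
orientation: [-2.587, -1.781, -0.001]
contact_force: [-3.3, -0.1, 7.1]
grip_width: 0.0138
```

```bash
python3 st.py
```

```text
t 17.4 p [ 0.51993 -0.1776   0.04842] yaw -20.9 Ftool [-1.28 -3.07 -7.06] M [ 0.585 -0.037  0.006]
opener-frame tcp x,y mm 144.38 -203.05
```

jog_arm --grip_force 30 --rows '[{"xyz": [0, 0, -0.03], "delta_rot": [0, 0, 0], "fingers": 0.75}, {"xyz": [0, 0, -0.03], "delta_rot": [0, 0, 0], "fingers": 0.65}, {"xyz": [0, 0, -0.03], "delta_rot": [0, 0, 0], "fingers": 0.55}, {"xyz": [0, 0, -0.03], "delta_rot": [0, 0, 0], "fingers": 0.4}, {"xyz": [0, 0, -0.03], "delta_rot": [0, 0, 0], "fingers": 0.2}]'

```text
clock: 17.82
tcp_pos: [0.5199, -0.1776, 0.0487]
orientation: [-2.587, -1.781, -0.001]
contact_force: [-0.3, -0.6, -0.4]
grip_width: 0.0613
```

Run:
```python
exec(open('st.py').read())
from bench import imaging
im=imaging.grab_frame('wrist');cv2.imwrite('pics/w18.png',im)
```

```text
t 17.8167 p [ 0.51994 -0.17764  0.04868] yaw -20.9 Ftool [-0.64 -0.08  0.45] M [-0.016 -0.042  0.012]
opener-frame tcp x,y mm 144.41 -203.08
```

View pics/w18.png

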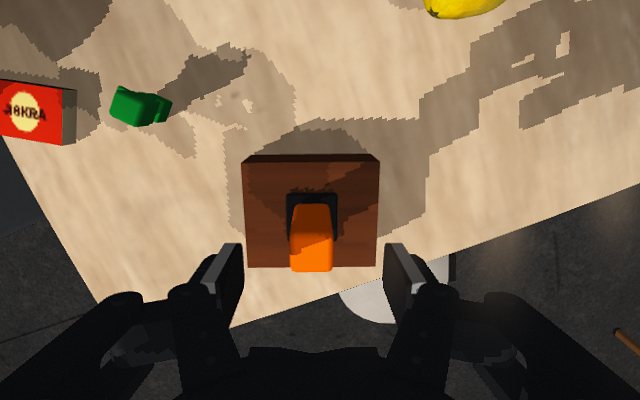

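Run:
```python
from h import *
print(delta([.5199,-.1776,.16],np.radians(-21)))
print(delta([.491,.1056,.16],np.radians(-24.2)))
```

```text
(array([ 2.000e-02, -1.000e-02, -1.113e+01]), array([-0.  , -0.05,  0.09]))
(array([ 25.44, -12.81, -11.11]), array([-0.  , -0.05,  3.29]))
```

jog_arm --rows '[{"xyz": [0, 0, -2], "delta_rot": [0, 0, 0], "fingers": 0}, {"xyz": [0, 0, -5], "delta_rot": [0, 0, 0], "fingers": 0}, {"xyz": [0, 0, -8], "delta_rot": [0, 0, 0], "fingers": 0}, {"xyz": [2, 0, -10.5], "delta_rot": [0, 0, 0], "fingers": 0}, {"xyz": [5, -1.5, -11], "delta_rot": [0, 0, 0.5], "fingers": 0}]'

```text
clock: 18.28
tcp_pos: [0.5277, -0.1295, 0.1632]
orientation: [2.596, 1.758, 0.009]
contact_force: [1.3, -0.1, 0.2]
grip_width: 0.0854
```

Run:
```python
from h import *
from bench import imaging
im=imaging.grab_frame('wrist');cv2.imwrite('pics/w19.png',im)
exec(open('st.py').read())
print(delta([.491,.1056,.16],np.radians(-24.2)))
```

```text
t 18.3333 p [ 0.52627 -0.11836  0.16256] yaw -21.21 Ftool [ 5.82 -3.6   0.24] M [ 0.284  0.371 -0.035]
opener-frame tcp x,y mm 125.39 -146.57
(array([ 19.6 , -11.39,   0.3 ]), array([ 0.29, -0.32,  2.99]))
```

View pics/w19.png

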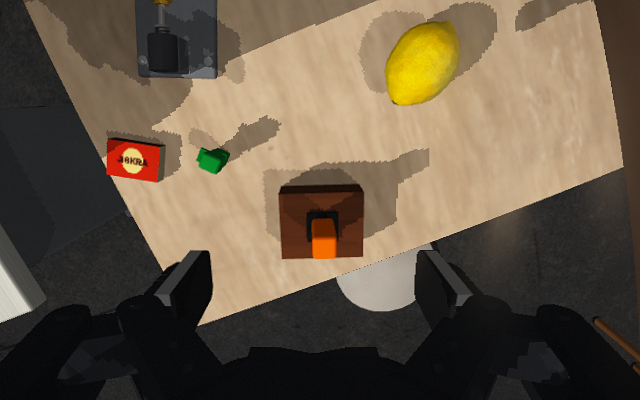

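Key is seated in the stand (handle at about (323,238), stand (320,220)). On to the jaw.

jog_arm --rows '[{"xyz": [3.2, -1.9, 0], "delta_rot": [0, 0, 0.6], "fingers": 0}, {"xyz": [6.6, -3.9, 0], "delta_rot": [0, 0, 1.2], "fingers": 0}, {"xyz": [10, -5.9, 0], "delta_rot": [0.2, -0.2, 1.8], "fingers": 0}, {"xyz": [13.2, -7.8, 0], "delta_rot": [0.2, -0.3, 2.4], "fingers": 0}, {"xyz": [15.5, -9.1, 0], "delta_rot": [0.3, -0.3, 3], "fingers": 0}]'

```text
clock: 18.75
tcp_pos: [0.4962, 0.063, 0.163]
orientation: [-2.634, -1.71, -0.001]
contact_force: [0.4, 0.5, 0.3]
grip_width: 0.0853
```

Run:
```python
from h import *
from bench import imaging
import pickle
for i in range(3): imaging.grab_frame('top')
o,p,q=pose();ci=imaging.camera_info('wrist');im=imaging.grab_frame('wrist');cv2.imwrite('pics/w20.png',im)
pickle.dump((ci,p,q.as_rotvec()),open('w20.pkl','wb'))
exec(open('st.py').read())
print(delta([.491,.1056,.16],np.radians(-24.2)))
c=im[0:200,180:420];cv2.imwrite('pics/w20c.png',cv2.resize(c,None,fx=3,fy=3,interpolation=cv2.INTER_CUBIC))
```

```text
t 18.95 p [0.49721 0.0595  0.16273] yaw -24.07 Ftool [ 0.34 -0.16 -0.76] M [-0.001 -0.021 -0.012]
opener-frame tcp x,y mm 24.66 2.87
(array([ 3.96, -2.45,  0.27]), array([-0.02,  0.01,  0.13]))
```

View pics/w20c.png

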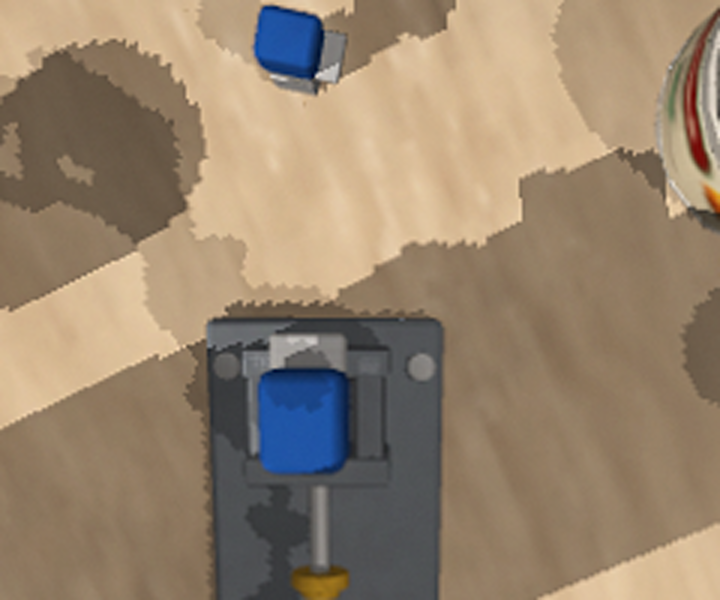

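Run:
```python
from h import *
import pickle
ci,p,rv=pickle.load(open('w20.pkl','rb'));A=R.from_rotvec(rv).as_matrix()
print(ci['xyz'],p)
for x,y,z in [(259,420,.089),(349,420,.089),(304,370,.089),(304,473,.089),(304,421,.089),(247,470,.046),(389,470,.046),(319,520,.039)]:
    X=atz(ci,(180+x/3,y/3),z); print((x,y),X.round(4),((X-p)@A*1000).round(1))
```

```text
[0.52501359 0.12182268 0.34271591] [0.49687682 0.06165516 0.16290086]
(259, 420) [0.4834 0.1125 0.089 ] [ 41.  -32.9  73.9]
(349, 420) [0.5035 0.1036 0.089 ] [ 41.  -10.9  73.9]
(304, 370) [0.4986 0.119  0.089 ] [ 53.  -21.6  73.9]
(304, 473) [0.4879 0.0962 0.089 ] [ 27.9 -22.2  73.9]
(304, 421) [0.4934 0.1078 0.089 ] [ 40.7 -21.9  73.9]
(247, 470) [0.4669 0.0994 0.046 ] [ 22.3 -42.7 116.9]
(389, 470) [0.5045 0.0827 0.046 ] [ 22.2  -1.5 116.9]
(319, 520) [0.4787 0.0765 0.039 ] [  6.1 -22.6 123.9]
```

Run:
```python
from h import *
print(pose()[1],delta([.4927,.1078,.12],np.radians(-24.15)))
```

```text
[0.49720522 0.059498   0.16273254] (array([ 4.23, -2.38,  4.27]), array([-0.02,  0.01,  0.08]))
```

jog_arm --rows '[{"xyz": [1.2, -0.7, 0.2], "delta_rot": [0, 0, 0.1], "fingers": 0}, {"xyz": [2.6, -1.5, 0.6], "delta_rot": [0, 0, 0.1], "fingers": 0}, {"xyz": [3.8, -2.1, 1.3], "delta_rot": [0, 0, 0.1], "fingers": 0}, {"xyz": [4.2, -2.4, 2.5], "delta_rot": [0, 0, 0.1], "fingers": 0}, {"xyz": [4.2, -2.4, 3.7], "delta_rot": [0, 0, 0.1], "fingers": 0}]'

```text
clock: 19.37
tcp_pos: [0.4926, 0.1074, 0.1249]
orientation: [-2.637, -1.707, 0.0]
contact_force: [-0.2, -0.9, -0.6]
grip_width: 0.0854
```

Run:
```python
from h import *
from bench import imaging
imaging.grab_frame('top')
im=imaging.grab_frame('wrist');cv2.imwrite('pics/w21.png',im)
exec(open('st.py').read())
print(pose()[1],delta([.4927,.1078,.057],np.radians(-24.15)))
```

```text
t 19.4667 p [0.49077 0.10537 0.12311] yaw -24.26 Ftool [ 0.77  0.89 -0.8 ] M [ 0.02  -0.023  0.017]
opener-frame tcp x,y mm -0.35 41.86
[0.49077062 0.10537387 0.1231078 ] (array([0.32, 0.1 , 6.61]), array([-0.22,  0.21, -0.11]))
```

View pics/w21.png

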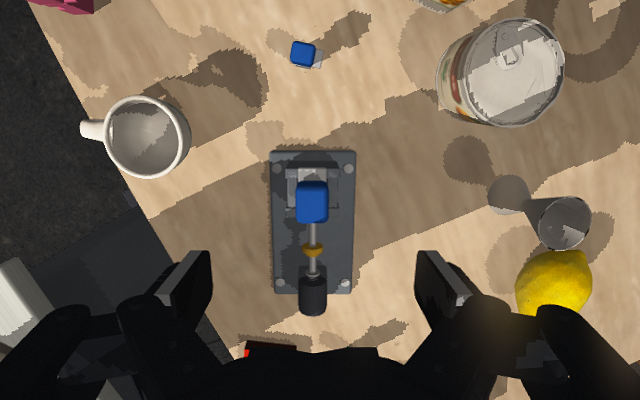

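jog_arm --rows '[{"xyz": [0.3, 0.1, 1], "delta_rot": [-0.2, 0.2, -0.1], "fingers": 0}, {"xyz": [0.3, 0.1, 2.8], "delta_rot": [-0.2, 0.2, -0.1], "fingers": 0}, {"xyz": [0.3, 0.1, 4.6], "delta_rot": [-0.2, 0.2, -0.1], "fingers": 0}, {"xyz": [0.3, 0.1, 6.2], "delta_rot": [-0.2, 0.2, -0.1], "fingers": 0}, {"xyz": [0.3, 0.1, 6.6], "delta_rot": [-0.2, 0.2, -0.1], "fingers": 0}]'

```text
clock: 19.88
tcp_pos: [0.4911, 0.1053, 0.0547]
orientation: [-2.638, -1.704, 0.007]
contact_force: [-0.2, -0.2, -0.6]
grip_width: 0.0854
```

Run:
```python
from h import *
from bench import imaging
imaging.grab_frame('top')
im=imaging.grab_frame('wrist');cv2.imwrite('pics/w22.png',im)
exec(open('st.py').read())
print(pose()[1],delta([.4927,.1078,.057],np.radians(-24.15)))
```

```text
t 19.9833 p [0.49205 0.10626 0.05635] yaw -24.23 Ftool [-0.01  0.71 -0.16] M [-0.014 -0.019  0.027]
opener-frame tcp x,y mm 0.44 43.19
[0.49205289 0.10625623 0.05635441] (array([ 0.17, -0.  , -0.06]), array([-0.11,  0.11, -0.08]))
```

View pics/w22.png

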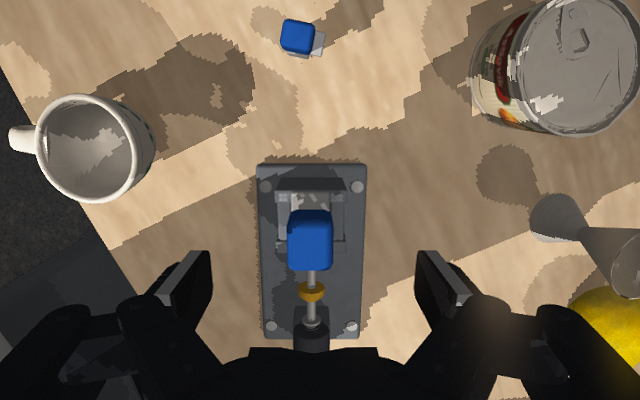

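jog_arm --grip_force 35 --rows '[{"xyz": [0.1, 0, 0], "delta_rot": [0, 0, 0], "fingers": 0.4}, {"xyz": [0.1, 0, 0], "delta_rot": [0, 0, 0], "fingers": 0.55}, {"xyz": [0.1, 0, 0], "delta_rot": [0, 0, 0], "fingers": 0.65}, {"xyz": [0.1, 0, 0], "delta_rot": [0, 0, 0], "fingers": 0.75}, {"xyz": [0.1, 0, 0], "delta_rot": [0, 0, 0], "fingers": 0.85}]'

```text
clock: 20.4
tcp_pos: [0.4928, 0.1072, 0.0569]
orientation: [-2.638, -1.706, 0.003]
contact_force: [0.2, 0.6, -0.1]
grip_width: 0.0257
```

jog_arm --grip_force 35 --rows '[{"xyz": [0, 0, 0], "delta_rot": [0, 0, 0], "fingers": 1}, {"xyz": [0, 0, 0], "delta_rot": [0, 0, 0], "fingers": 1}, {"xyz": [0, 0, 0], "delta_rot": [0, 0, 0], "fingers": 1}, {"xyz": [0, 0, 0], "delta_rot": [0, 0, 0], "fingers": 1}, {"xyz": [0, 0, 0], "delta_rot": [0, 0, 0], "fingers": 1}]'

```text
clock: 20.82
tcp_pos: [0.4928, 0.1072, 0.0569]
orientation: [-2.638, -1.706, 0.003]
contact_force: [0.2, 0.1, -1.3]
grip_width: 0.0004
```

```bash
python3 st.py
```

```text
t 20.8167 p [0.49281 0.10725 0.05685] yaw -24.23 Ftool [0.15 0.16 1.32] M [ 0.045  0.019 -0.051]
opener-frame tcp x,y mm 0.71 44.41
```

Run:
```python
from h import *
from bench import imaging
im=imaging.grab_frame('wrist');cv2.imwrite('pics/w23.png',im)
sc=imaging.grab_frame('scene')
c=sc[160:260,280:400];cv2.imwrite('pics/s23c.png',cv2.resize(c,None,fx=6,fy=6,interpolation=cv2.INTER_CUBIC))
```

```text
(no output)
```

View pics/w23.png

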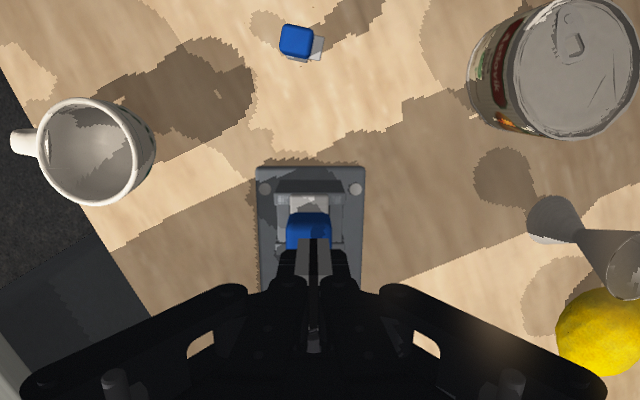

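View pics/s23c.png

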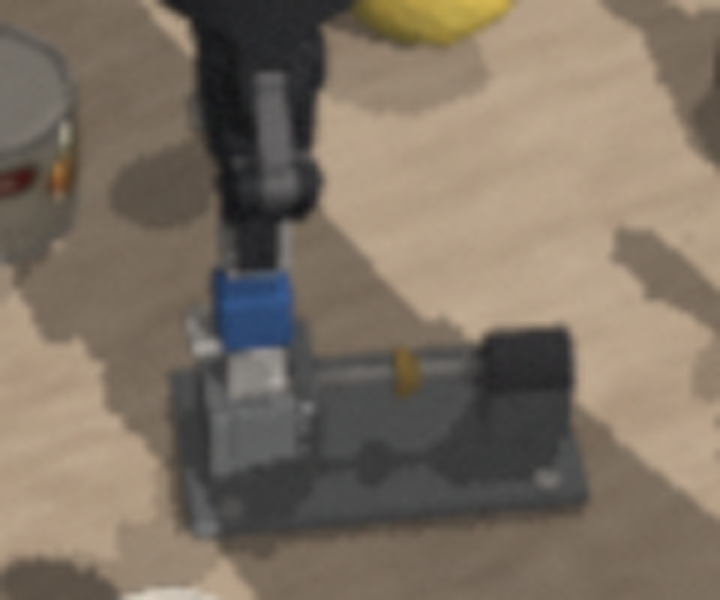

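Run:
```python
from h import *
from bench import imaging
o,p,q=pose();ci=imaging.camera_info('wrist')
u=np.array([.4107,.9118]);n=np.array([.9118,-.4107])
print('tcp',p,proj(ci,[p,p+[0,0,.019],p+[0,0,.032]]))
for c in [(.4927,.1078)]:
  for z in (.063,.075,.089):
    P=[np.r_[np.array(c)+a*n*.011+b*u*.013,z] for a in(-1,1) for b in(-1,1)]
    print(z,proj(ci,P).round(0).tolist())
im=cv2.imread('pics/w23.png')
c=im[150:320,220:420];cv2.imwrite('pics/w23c.png',cv2.resize(c,None,fx=4,fy=3.5,interpolation=cv2.INTER_CUBIC)[:600])
c=cv2.imread('pics/w22.png')[150:320,220:420];cv2.imwrite('pics/w22c.png',cv2.resize(c,None,fx=4,fy=3.5,interpolation=cv2.INTER_CUBIC)[:600])
```

```text
tcp [0.49279902 0.10720065 0.0568465 ] [[310.56788515 227.66560186]
 [310.27912449 240.84327966]
 [310.04421925 251.57613944]]
0.063 [[290.0, 253.0], [289.0, 208.0], [330.0, 253.0], [331.0, 208.0]]
0.075 [[288.0, 263.0], [287.0, 215.0], [331.0, 263.0], [332.0, 215.0]]
0.089 [[286.0, 276.0], [285.0, 224.0], [332.0, 276.0], [333.0, 224.0]]
```

View pics/w23c.png

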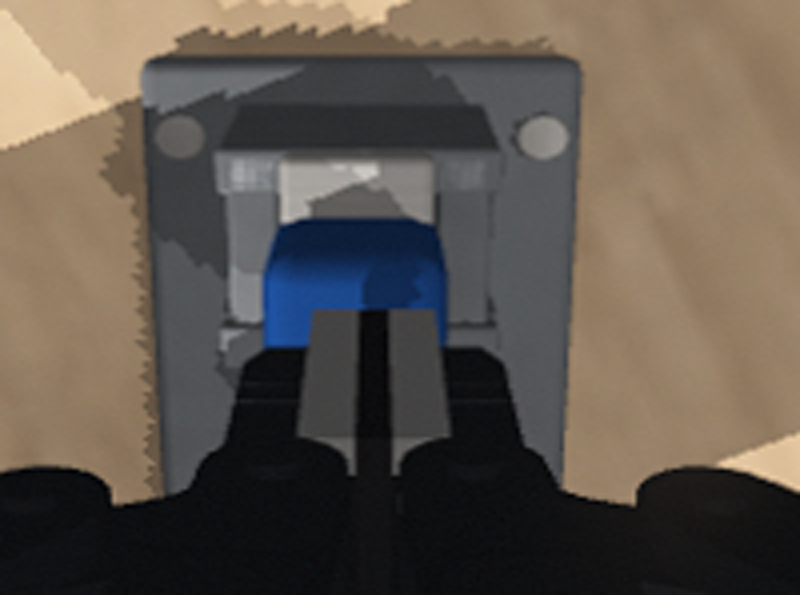

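View pics/w22c.png

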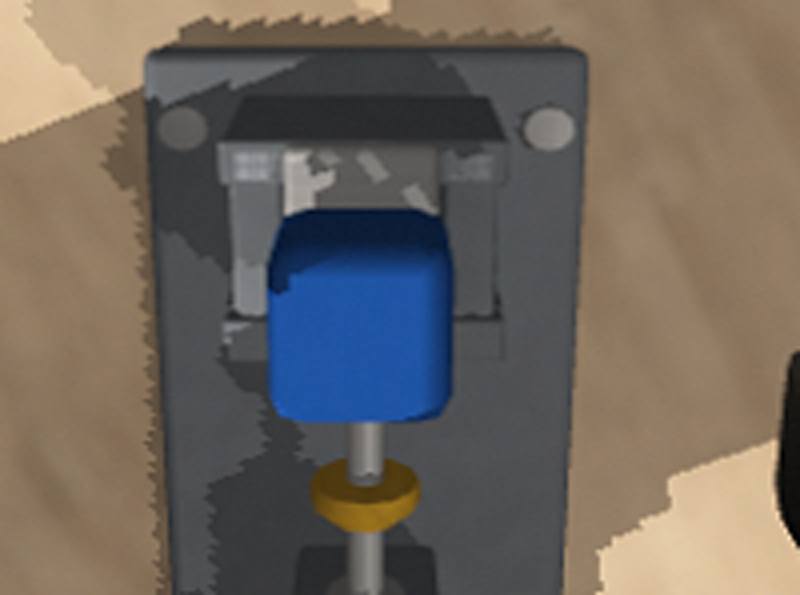

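Run:
```python
from h import *
import pickle
ci,p,rv=pickle.load(open('w20.pkl','rb'));A=R.from_rotvec(rv).as_matrix()
# open pads in w20
im=cv2.imread('pics/w20.png');c=im[230:330,140:480];cv2.imwrite('pics/w20p.png',cv2.resize(c,None,fx=2.3,fy=4,interpolation=cv2.INTER_CUBIC))
K,k,t,C=cam(ci)
for a,b,w in [((211,251),(417,251),.0854)]:
    ta,va=ray(ci,a);tb,vb=ray(ci,b); va=va/(va@C[:,2]);vb=vb/(vb@C[:,2])
    d=w/np.linalg.norm(va-vb); X=t+d*(va+vb)/2; print('depth',d,'tool mm',((X-p)@A*1000).round(1))
print('cam in tool',((t-p)@A*1000).round(1))
```

```text
depth 0.14107185760909244 tool mm [  8.    1.8 -49.6]
cam in tool [  66.5    1.3 -179.8]
```

View pics/w20p.png

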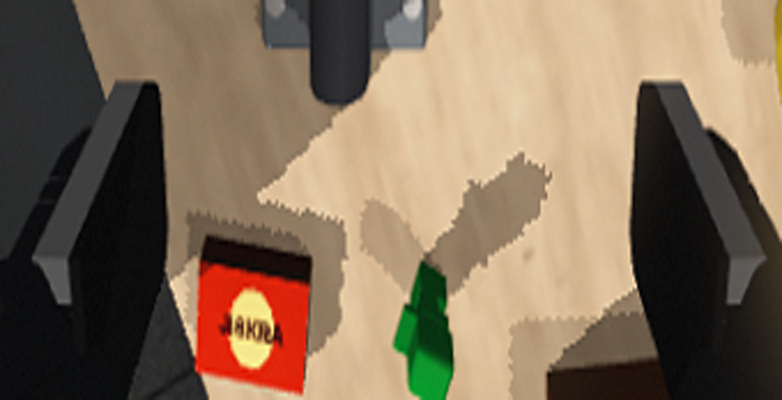

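jog_arm --rows '[{"xyz": [0, 0, -0.2], "delta_rot": [0, 0, 0], "fingers": 0}, {"xyz": [0, 0, -0.2], "delta_rot": [0, 0, 0], "fingers": 0}, {"xyz": [0, 0, -0.2], "delta_rot": [0, 0, 0], "fingers": 0}, {"xyz": [0, 0, -0.2], "delta_rot": [0, 0, 0], "fingers": 0}, {"xyz": [0, 0, -0.2], "delta_rot": [0, 0, 0], "fingers": 0}]'

```text
clock: 21.33
tcp_pos: [0.4928, 0.1072, 0.0588]
orientation: [-2.638, -1.706, 0.003]
contact_force: [0.1, -0.3, 0.1]
grip_width: 0.0606
```

Run:
```python
exec(open('st.py').read())
print(o['grip_width'],delta([.4927,.1078,.035],np.radians(-24.15)))
```

```text
t 21.3333 p [0.49276 0.10718 0.05881] yaw -24.23 Ftool [-0.23  0.24 -0.12] M [0.015 0.004 0.005]
opener-frame tcp x,y mm 0.7 44.33
0.06059838927650775 (array([ 0.06, -0.03,  2.38]), array([-0.07,  0.08, -0.08]))
```

jog_arm --rows '[{"xyz": [0.05, 0, 0], "delta_rot": [0, 0, 0], "fingers": 0}, {"xyz": [0.05, 0, 0.6], "delta_rot": [0, 0, 0], "fingers": 0}, {"xyz": [0.05, 0, 1.2], "delta_rot": [0, 0, 0], "fingers": 0}, {"xyz": [0.05, 0, 1.8], "delta_rot": [0, 0, 0], "fingers": 0}, {"xyz": [0.05, 0, 2.2], "delta_rot": [0, 0, 0], "fingers": 0}]'

```text
clock: 21.75
tcp_pos: [0.4924, 0.1074, 0.0357]
orientation: [-2.638, -1.705, 0.005]
contact_force: [-0.7, 0.4, -0.5]
grip_width: 0.0855
```

Run:
```python
exec(open('st.py').read())
print(o['grip_width'],delta([.4927,.1078,.022],np.radians(-24.15)))
from bench import imaging
im=imaging.grab_frame('wrist');cv2.imwrite('pics/w24.png',im)
```

```text
t 21.75 p [0.49235 0.10741 0.03571] yaw -24.23 Ftool [ 0.06 -0.82  0.55] M [ 0.031  0.004 -0.004]
opener-frame tcp x,y mm 0.23 44.37
0.08547772774103281 (array([0.05, 0.02, 1.37]), array([-0.13,  0.13, -0.08]))
```

View pics/w24.png

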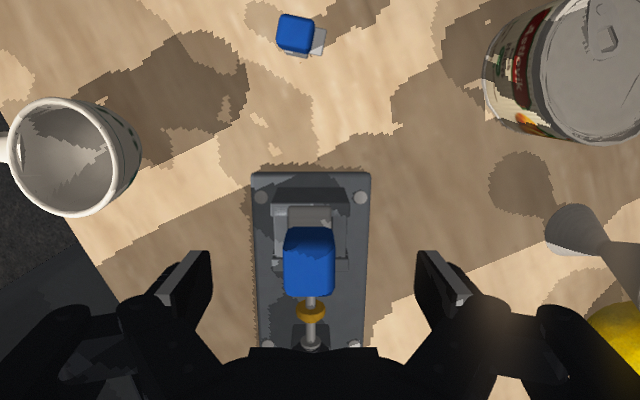

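jog_arm --rows '[{"xyz": [0.05, 0, 0.3], "delta_rot": [-0.1, 0.1, -0.1], "fingers": 0}, {"xyz": [0.05, 0, 0.7], "delta_rot": [-0.1, 0.1, -0.1], "fingers": 0}, {"xyz": [0.05, 0, 1.1], "delta_rot": [-0.1, 0.1, -0.1], "fingers": 0}, {"xyz": [0.05, 0, 1.4], "delta_rot": [-0.1, 0.1, -0.1], "fingers": 0.2}, {"xyz": [0.05, 0, 1.4], "delta_rot": [-0.1, 0.1, -0.1], "fingers": 0.4}]'

```text
clock: 22.22
tcp_pos: [0.4917, 0.1077, 0.0206]
orientation: [-2.636, -1.708, 0.004]
contact_force: [0.7, -0.8, -0.1]
grip_width: 0.0639
```

Run:
```python
exec(open('st.py').read())
print(o['grip_width'],delta([.4927,.1078,.022],np.radians(-24.15)))
from bench import imaging
im=imaging.grab_frame('wrist');cv2.imwrite('pics/w25.png',im)
```

```text
t 22.2167 p [0.49168 0.10767 0.02056] yaw -24.12 Ftool [-0.41  0.97  0.09] M [-0.03  -0.004  0.011]
opener-frame tcp x,y mm -0.48 44.33
0.06394866452674927 (array([ 0.05,  0.09, -0.14]), array([-0.12,  0.09,  0.03]))
```

View pics/w25.png

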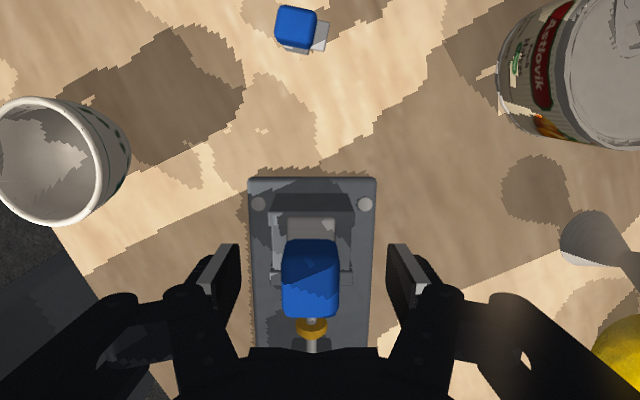

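jog_arm --grip_force 40 --rows '[{"xyz": [0.05, 0, -0.1], "delta_rot": [0, 0, 0], "fingers": 0.5}, {"xyz": [0.05, 0, -0.1], "delta_rot": [0, 0, 0], "fingers": 0.6}, {"xyz": [0.05, 0, -0.1], "delta_rot": [0, 0, 0], "fingers": 0.7}, {"xyz": [0.05, 0, -0.1], "delta_rot": [0, 0, 0], "fingers": 0.8}, {"xyz": [0.05, 0, -0.1], "delta_rot": [0, 0, 0], "fingers": 1}]'

```text
clock: 22.68
tcp_pos: [0.4922, 0.1083, 0.0221]
orientation: [-2.636, -1.708, 0.003]
contact_force: [-0.6, 0.8, 1.4]
grip_width: 0.0213
```

jog_arm --grip_force 40 --rows '[{"xyz": [0, 0, 0], "delta_rot": [0, 0, 0], "fingers": 1}, {"xyz": [0, 0, 0], "delta_rot": [0, 0, 0], "fingers": 1}, {"xyz": [0, 0, 0], "delta_rot": [0, 0, 0], "fingers": 1}, {"xyz": [0, 0, 0], "delta_rot": [0, 0, 0], "fingers": 1}, {"xyz": [0, 0, 0], "delta_rot": [0, 0, 0], "fingers": 1}]'

```text
clock: 23.1
tcp_pos: [0.4922, 0.1083, 0.0221]
orientation: [-2.636, -1.708, 0.003]
contact_force: [-0.3, 0.5, -0.8]
grip_width: 0.0213
```

Run:
```python
exec(open('st.py').read())
from bench import imaging
im=imaging.grab_frame('wrist');cv2.imwrite('pics/w26.png',im)
```

```text
t 23.1 p [0.49222 0.10827 0.0221 ] yaw -24.13 Ftool [ 0.32 -0.49  0.83] M [ 0.049  0.057 -0.04 ]
opener-frame tcp x,y mm -0.25 45.09
```

View pics/w26.png

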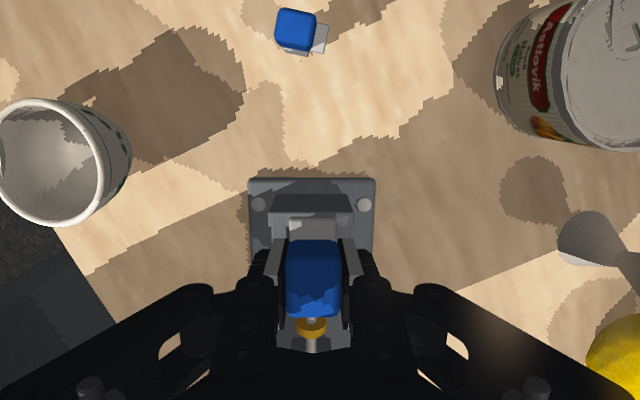

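jog_arm --rows '[{"xyz": [0, 0, -0.3], "delta_rot": [0, 0, 0], "fingers": 1}, {"xyz": [0, 0, -0.7], "delta_rot": [0, 0, 0], "fingers": 1}, {"xyz": [0, 0, -1.2], "delta_rot": [0, 0, 0], "fingers": 1}, {"xyz": [0, 0, -1.7], "delta_rot": [0, 0, 0], "fingers": 1}, {"xyz": [0, 0, -2.2], "delta_rot": [0, 0, 0], "fingers": 1}]'

```text
clock: 23.57
tcp_pos: [0.4924, 0.1081, 0.0449]
orientation: [-2.636, -1.708, 0.003]
contact_force: [0.1, -0.2, -1.8]
grip_width: 0.0213
```

```bash
python3 st.py
```

```text
t 23.5667 p [0.49237 0.10809 0.04487] yaw -24.13 Ftool [-0.11  0.17  1.78] M [-0.024 -0.037 -0.018]
opener-frame tcp x,y mm -0.03 44.99
```

jog_arm --rows '[{"xyz": [0, 0, -1.5], "delta_rot": [0, 0, 0], "fingers": 1}, {"xyz": [0, 0, -4], "delta_rot": [0, 0, 0], "fingers": 1}, {"xyz": [0, 0, -7], "delta_rot": [0, 0, 0], "fingers": 1}, {"xyz": [0, 0, -9], "delta_rot": [0, 0, 0], "fingers": 1}, {"xyz": [0, 0, -9.5], "delta_rot": [0, 0, 0], "fingers": 1}]'

```text
clock: 23.98
tcp_pos: [0.4947, 0.1089, 0.1439]
orientation: [2.635, 1.707, 0.006]
contact_force: [0.2, 0.3, -0.9]
grip_width: 0.0219
```

Run:
```python
exec(open('st.py').read())
from bench import imaging
ct=imaging.camera_info('top');cs=imaging.camera_info('scene')
for n,ci in(('top',ct),('scene',cs)):
    im=cv2.imread(f'pics/{n}0.png').astype(int)
    m=((im[...,2]>90)&(im[...,1]<50)&(im[...,0]<60)).astype(np.uint8)
    k,l,s,c=cv2.connectedComponentsWithStats(m);i=1+np.argmax(s[1:,4])
    cnt=max(cv2.findContours((l==i).astype(np.uint8),0,1)[0],key=len)[:,0]
    W=np.array([atz(ci,p,.012)[:2] for p in cnt.astype(float)])
    M=np.c_[2*W,np.ones(len(W))];s=np.linalg.lstsq(M,(W**2).sum(1),rcond=None)[0]
    print(n,s[:2],np.sqrt(s[2]+s[:2]@s[:2]))
print(delta([.50,.354,.14],np.radians(-24.1)),delta([.50,.354,.14],np.radians(0)))
im=imaging.grab_frame('wrist');cv2.imwrite('pics/w27.png',im)
sc=imaging.grab_frame('scene')
c=sc[130:260,260:400];cv2.imwrite('pics/s27c.png',cv2.resize(c,None,fx=4.5,fy=4.5,interpolation=cv2.INTER_CUBIC))
```

```text
t 23.9833 p [0.49465 0.10888 0.14387] yaw -24.14 Ftool [0.34 0.08 0.89] M [-0.015  0.043  0.031]
opener-frame tcp x,y mm 1.71 46.67
top [0.50217155 0.35330534] 0.06346841095385666
scene [0.49850193 0.35773086] 0.06359068259066407
(array([22.59, -9.54,  0.4 ]), array([ 0.22, -0.12, -0.04])) (array([22.59, -9.54,  0.4 ]), array([  0.24,  -0.07, -24.14]))
```

View pics/w27.png

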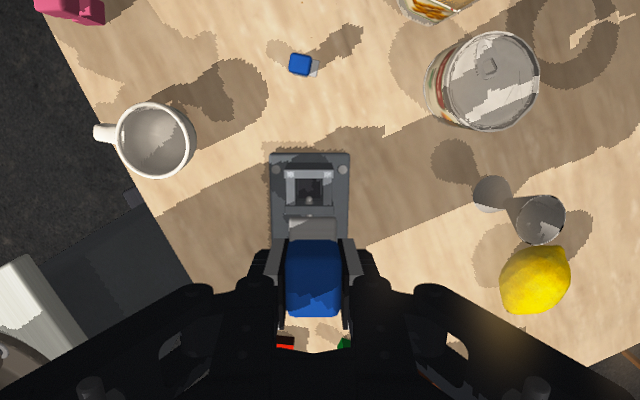

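View pics/s27c.png

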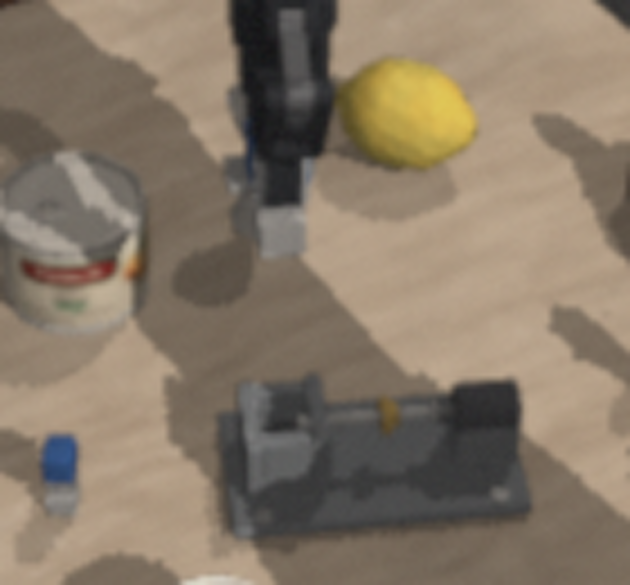

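jog_arm --rows '[{"xyz": [2.8, -1.2, 0], "delta_rot": [0.2, -0.1, 0], "fingers": 1}, {"xyz": [6.2, -2.6, 0], "delta_rot": [0.2, -0.1, 0], "fingers": 1}, {"xyz": [9.6, -4, 0], "delta_rot": [0.2, -0.1, 0], "fingers": 1}, {"xyz": [13, -5.5, 0], "delta_rot": [0.2, -0.1, 0], "fingers": 1}, {"xyz": [16, -6.8, 0], "delta_rot": [0.2, -0.1, 0], "fingers": 1}]'

```text
clock: 24.5
tcp_pos: [0.4956, 0.2836, 0.1396]
orientation: [-2.636, -1.708, 0.008]
contact_force: [0.3, -0.1, -0.5]
grip_width: 0.0212
```

Run:
```python
exec(open('st.py').read())
from bench import imaging
ci=imaging.camera_info('wrist');im=imaging.grab_frame('wrist');cv2.imwrite('pics/w28.png',im)
im=im.astype(int)
m=((im[...,2]>90)&(im[...,1]<50)&(im[...,0]<60)).astype(np.uint8)
k,l,s,c=cv2.connectedComponentsWithStats(m);i=1+np.argmax(s[1:,4]);print(s[i],c[i])
cnt=max(cv2.findContours((l==i).astype(np.uint8),0,1)[0],key=len)[:,0]
W=np.array([atz(ci,p,.012)[:2] for p in cnt.astype(float) if 2<p[1]<398])
M=np.c_[2*W,np.ones(len(W))];s=np.linalg.lstsq(M,(W**2).sum(1),rcond=None)[0]
print(s[:2],np.sqrt(s[2]+s[:2]@s[:2]))
print(delta([.50,.355,.10],np.radians(-24.1)))
```

```text
t 24.5 p [0.49557 0.28361 0.13955] yaw -24.12 Ftool [0.07 0.32 0.5 ] M [-0.006 -0.005  0.062]
opener-frame tcp x,y mm -70.47 205.79
[  213    24   150   153 17828] [288.20187346 100.29734126]
[0.503281   0.35303316] 0.06461567741996092
(array([ 6.  , -1.97,  4.06]), array([-0.34, -0.17,  0.4 ]))
```

View pics/w28.png

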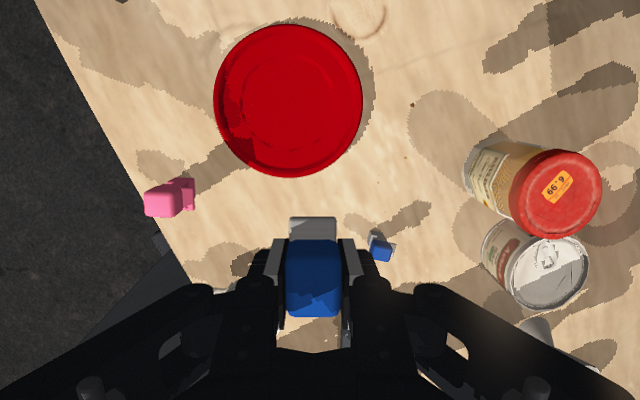

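Run:
```python
exec(open('st.py').read())
print(delta([.502,.353,.06],np.radians(-24.1)))
```

```text
t 24.55 p [0.49415 0.29195 0.14034] yaw -23.7 Ftool [ 5.87 -2.42 -0.84] M [0.165 0.538 0.015]
opener-frame tcp x,y mm -75.25 212.78
(array([ 5.88, -1.69,  8.06]), array([-0.34, -0.17,  0.4 ]))
```

jog_arm --rows '[{"xyz": [2.5, -0.7, 0.3], "delta_rot": [-0.3, -0.2, 0.4], "fingers": 1}, {"xyz": [4.5, -1.3, 1.5], "delta_rot": [-0.3, -0.2, 0.4], "fingers": 1}, {"xyz": [5.7, -1.6, 3.5], "delta_rot": [-0.3, -0.2, 0.4], "fingers": 1}, {"xyz": [5.9, -1.7, 5.5], "delta_rot": [-0.3, -0.2, 0.4], "fingers": 1}, {"xyz": [5.9, -1.7, 7], "delta_rot": [-0.3, -0.2, 0.4], "fingers": 1}]'

```text
clock: 24.97
tcp_pos: [0.5001, 0.3534, 0.0673]
orientation: [-2.634, -1.711, 0.007]
contact_force: [0.5, -1.2, -0.8]
grip_width: 0.0216
```

Run:
```python
from bench import imaging
from h import *
imaging.grab_frame('top')
sc=imaging.grab_frame('scene')
c=sc[220:320,150:280];cv2.imwrite('pics/s29c.png',cv2.resize(c,None,fx=5,fy=5,interpolation=cv2.INTER_CUBIC))
exec(open('st.py').read())
print(delta([.502,.353,.015],np.radians(-24.1)))
```

```text
t 25.0667 p [0.49932 0.35082 0.06622] yaw -24.05 Ftool [-0.24 -0.27  1.68] M [ 0.002  0.011 -0.012]
opener-frame tcp x,y mm -95.14 268.42
(array([0.35, 0.18, 5.12]), array([-0.26,  0.44,  0.05]))
```

View pics/s29c.png

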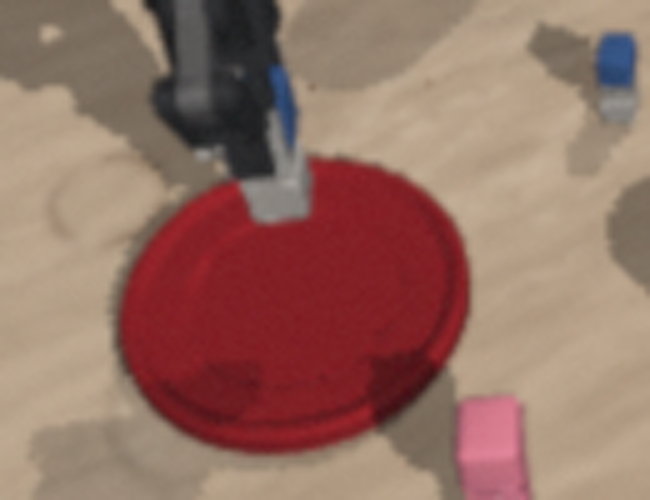

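jog_arm --rows '[{"xyz": [0.2, 0.1, 1.3], "delta_rot": [-0.2, 0.4, 0], "fingers": 1}, {"xyz": [0.3, 0.2, 2.6], "delta_rot": [-0.2, 0.4, 0], "fingers": 1}, {"xyz": [0.3, 0.2, 3.7], "delta_rot": [-0.2, 0.4, 0], "fingers": 1}, {"xyz": [0.3, 0.2, 4.5], "delta_rot": [-0.2, 0.4, 0], "fingers": 1}, {"xyz": [0.3, 0.2, 4.8], "delta_rot": [-0.2, 0.4, 0], "fingers": 1}]'

```text
clock: 25.48
tcp_pos: [0.5015, 0.3517, 0.0168]
orientation: [-2.636, -1.709, 0.005]
contact_force: [-0.1, 0.2, -0.7]
grip_width: 0.0214
```

Run:
```python
exec(open('st.py').read())
print(delta([p[0],p[1],.0075],np.radians(-24.1)))
```

```text
t 25.4833 p [0.50147 0.35166 0.01679] yaw -24.07 Ftool [ 0.15 -0.19  0.69] M [-0.023  0.043 -0.019]
opener-frame tcp x,y mm -93.55 270.07
(array([0.  , 0.  , 0.93]), array([-0.11,  0.15,  0.03]))
```

jog_arm --rows '[{"xyz": [0, 0, 0.15], "delta_rot": [-0.1, 0.15, 0], "fingers": 1}, {"xyz": [0, 0, 0.3], "delta_rot": [-0.1, 0.15, 0], "fingers": 1}, {"xyz": [0, 0, 0.45], "delta_rot": [-0.1, 0.15, 0], "fingers": 1}, {"xyz": [0, 0, 0.55], "delta_rot": [-0.1, 0.15, 0], "fingers": 1}, {"xyz": [0, 0, 0.65], "delta_rot": [-0.1, 0.15, 0], "fingers": 1}]'

```text
clock: 25.9
tcp_pos: [0.5017, 0.3519, 0.0107]
orientation: [-2.636, -1.709, -0.001]
contact_force: [-0.2, -0.9, -1.2]
grip_width: 0.0216
```

```bash
python3 st.py
```

```text
t 25.9 p [0.50173 0.3519  0.01069] yaw -24.07 Ftool [-0.87  0.15  1.2 ] M [0.03  0.014 0.02 ]
opener-frame tcp x,y mm -93.41 270.41
```

jog_arm --rows '[{"xyz": [0, 0, 0.06], "delta_rot": [0, 0, 0], "fingers": 1}, {"xyz": [0, 0, 0.12], "delta_rot": [0, 0, 0], "fingers": 1}, {"xyz": [0, 0, 0.18], "delta_rot": [0, 0, 0], "fingers": 1}, {"xyz": [0, 0, 0.24], "delta_rot": [0, 0, 0], "fingers": 1}, {"xyz": [0, 0, 0.3], "delta_rot": [0, 0, 0], "fingers": 1}]'

```text
clock: 26.32
tcp_pos: [0.5018, 0.3519, 0.0077]
orientation: [-2.636, -1.709, -0.001]
contact_force: [-0.4, 1.0, -0.3]
grip_width: 0.0216
```

```bash
python3 st.py
```

```text
t 26.3167 p [0.50177 0.3519  0.00766] yaw -24.07 Ftool [ 0.74 -0.76  0.34] M [-0.021  0.043 -0.006]
opener-frame tcp x,y mm -93.37 270.42
```

jog_arm --rows '[{"xyz": [0, 0, 0.03], "delta_rot": [0, 0, 0], "fingers": 1}, {"xyz": [0, 0, 0.06], "delta_rot": [0, 0, 0], "fingers": 1}, {"xyz": [0, 0, 0.09], "delta_rot": [0, 0, 0], "fingers": 1}, {"xyz": [0, 0, 0.12], "delta_rot": [0, 0, 0], "fingers": 1}, {"xyz": [0, 0, 0.15], "delta_rot": [0, 0, 0], "fingers": 1}]'

```text
clock: 26.73
tcp_pos: [0.5018, 0.3521, 0.0074]
orientation: [2.635, 1.709, 0.002]
contact_force: [-4.4, -2.9, 14.0]
grip_width: 0.0215
```

```bash
python3 st.py
```

```text
t 26.7333 p [0.50184 0.35208 0.00744] yaw -24.07 Ftool [ -4.48  -2.81 -13.96] M [ 0.455 -1.068 -0.004]
opener-frame tcp x,y mm -93.38 270.61
```

jog_arm --rows '[{"xyz": [0, 0, 0], "delta_rot": [0, 0, 0], "fingers": 1}, {"xyz": [0, 0, 0], "delta_rot": [0, 0, 0], "fingers": 1}, {"xyz": [0, 0, 0], "delta_rot": [0, 0, 0], "fingers": 1}, {"xyz": [0, 0, 0], "delta_rot": [0, 0, 0], "fingers": 1}, {"xyz": [0, 0, 0], "delta_rot": [0, 0, 0], "fingers": 1}]'

```text
clock: 27.15
tcp_pos: [0.5021, 0.3523, 0.0076]
orientation: [2.636, 1.709, 0.003]
contact_force: [-0.4, -0.5, 3.1]
grip_width: 0.0213
```

Run:
```python
from bench import imaging
from h import *
sc=imaging.grab_frame('scene')
c=sc[200:310,150:280];cv2.imwrite('pics/s30c.png',cv2.resize(c,None,fx=5,fy=5,interpolation=cv2.INTER_CUBIC))
exec(open('st.py').read())
```

```text
t 27.2 p [0.50206 0.35234 0.00759] yaw -24.07 Ftool [ 0.21  0.37 -3.24] M [ 0.033 -0.026 -0.021]
opener-frame tcp x,y mm -93.3 270.95
```

View pics/s30c.png

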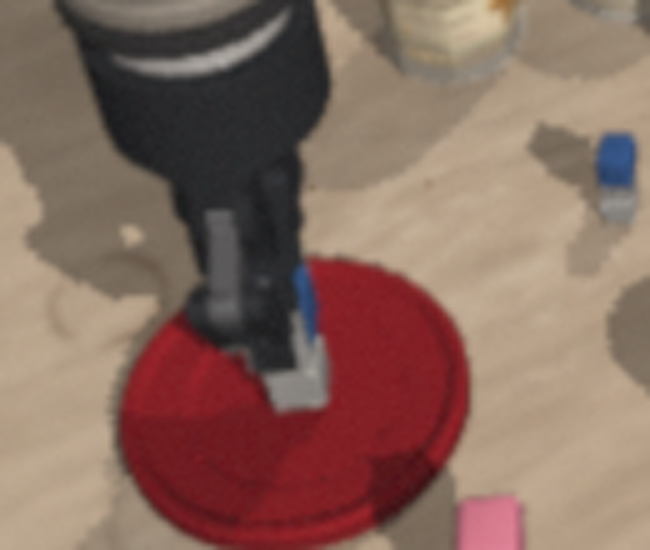

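jog_arm --grip_force 20 --rows '[{"xyz": [0, 0, 0], "delta_rot": [0, 0, 0], "fingers": 0.72}, {"xyz": [0, 0, 0], "delta_rot": [0, 0, 0], "fingers": 0.66}, {"xyz": [0, 0, 0], "delta_rot": [0, 0, 0], "fingers": 0.6}, {"xyz": [0, 0, 0], "delta_rot": [0, 0, 0], "fingers": 0.5}, {"xyz": [0, 0, 0], "delta_rot": [0, 0, 0], "fingers": 0.4}]'

```text
clock: 27.62
tcp_pos: [0.5019, 0.3522, 0.0074]
orientation: [2.636, 1.709, 0.002]
contact_force: [0.3, 0.1, -0.2]
grip_width: 0.0513
```

Run:
```python
from bench import imaging
from h import *
im=imaging.grab_frame('wrist');cv2.imwrite('pics/w31.png',im)
exec(open('st.py').read())
```

```text
t 27.6667 p [0.50195 0.35223 0.00747] yaw -24.07 Ftool [ 0.2  -0.41  0.75] M [0.025 0.03  0.002]
opener-frame tcp x,y mm -93.35 270.8
```

View pics/w31.png

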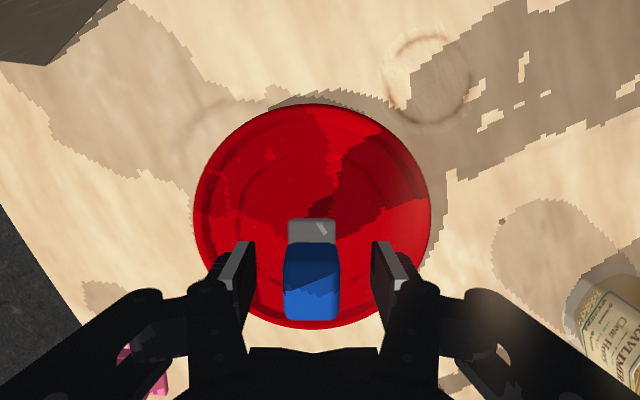

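jog_arm --rows '[{"xyz": [0, 0, -0.5], "delta_rot": [0, 0, 0], "fingers": 0.3}, {"xyz": [0, 0, -2], "delta_rot": [0, 0, 0], "fingers": 0.2}, {"xyz": [0, 0, -4.5], "delta_rot": [0, 0, 0], "fingers": 0.2}, {"xyz": [0, 0, -8], "delta_rot": [0, 0, 0], "fingers": 0}, {"xyz": [0, 0, -11], "delta_rot": [0, 0, 0], "fingers": 0}]'

```text
clock: 28.08
tcp_pos: [0.5017, 0.3525, 0.1203]
orientation: [-2.635, -1.71, -0.003]
contact_force: [0.4, -0.4, 0.7]
grip_width: 0.0855
```

jog_arm --rows '[{"xyz": [-1, 0, -1], "delta_rot": [0, 0, 0], "fingers": 0}, {"xyz": [-3, 0, -2], "delta_rot": [0, 0, 0], "fingers": 0}, {"xyz": [-5, 0, -3], "delta_rot": [0, 0, 0], "fingers": 0}, {"xyz": [-7, 0, -4], "delta_rot": [0, 0, 0], "fingers": 0}, {"xyz": [-8, 0, -4], "delta_rot": [0, 0, 0], "fingers": 0}]'

```text
clock: 28.5
tcp_pos: [0.4694, 0.2782, 0.1631]
orientation: [2.635, 1.708, 0.008]
contact_force: [0.7, 0.8, -0.6]
grip_width: 0.0852
```

Run:
```python
from bench import imaging
from h import *
for i in range(4): imaging.grab_frame('top')
for n in('scene','top','wrist'):
    im=imaging.grab_frame(n);cv2.imwrite(f'pics/{n}32.png',im)
exec(open('st.py').read())
```

```text
t 28.85 p [0.46896 0.28052 0.15974] yaw -23.98 Ftool [ 0.13 -0.46  0.43] M [-0.047  0.032  0.004]
opener-frame tcp x,y mm -93.35 191.86
```

View pics/scene32.png

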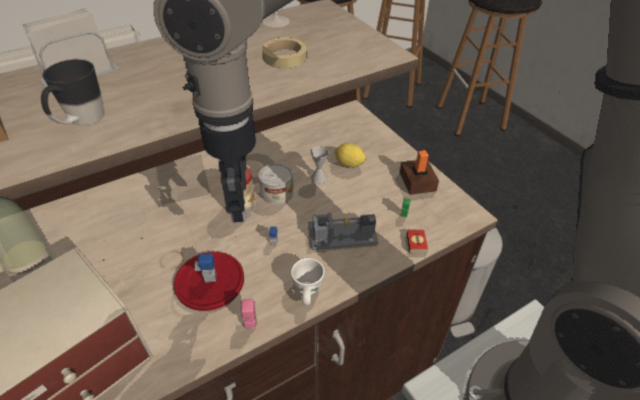

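View pics/top32.png

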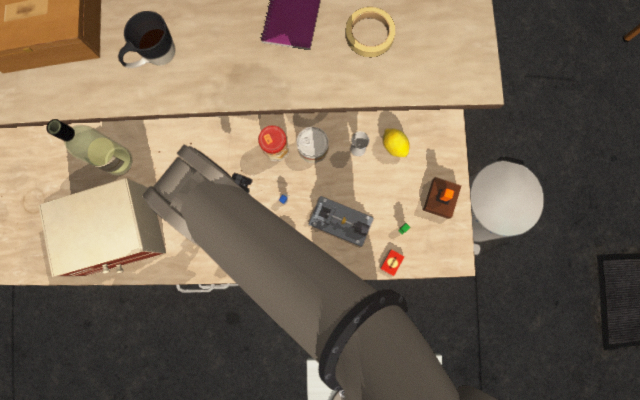

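View pics/wrist32.png

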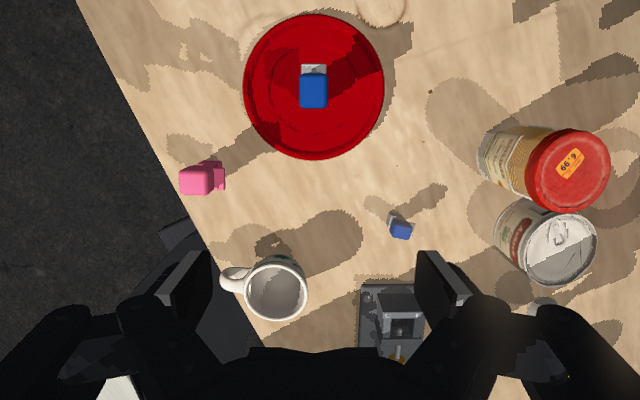

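Run:
```python
import cv2,numpy as np
a=cv2.imread('pics/scene0.png');b=cv2.imread('pics/scene32.png')
o=[]
for x,y,w,h in [(390,140,60,60),(285,250,60,60),(300,140,60,60),(395,220,60,60)]:
    o.append(np.vstack([cv2.resize(i[y:y+h,x:x+w],(195,195),interpolation=cv2.INTER_CUBIC) for i in(a,b)]))
cv2.imwrite('pics/cmp.png',np.hstack(o))
```

```text
(no output)
```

View pics/cmp.png

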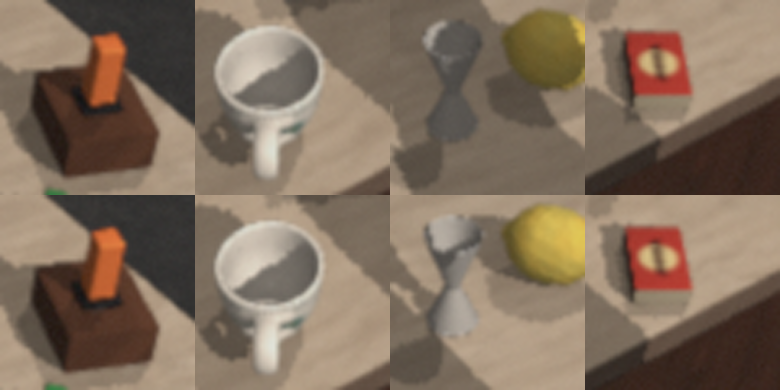

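Key, cup, jigger and matchbox are at the same pixels as in the first picture, with only the lighting changed. Handing in.

```bash
python3 -c "
from bench import r
print(r.hand_in()); print(r.get_obs()['clock'])"
```

```text
the job is handed in; nothing more can be done
None
the job is handed in; nothing more can be done
```

The jaw is out of the opener and standing upright near the middle of the red lid, and the forked key is back in its stand. I handed in at about 29 s; the hand-in gave no verdict.

- **Collar push:** I straddled the bar with the key, found the collar by touch and pushed it slowly. The jaw popped up at about 4–5.5 N on the wrist sensor. The pictures suggest about 5 mm of bar travel, with no sign of hitting the stop.
- **Key return:** The key went back until its guard rested on the block, at about 7 N.
- **Jaw:** I drew it straight up with no visible sticking and set it on the lid. The contact force peaked at about 14 N before I eased off and let go, so the set-down was firmer than I meant.
- **Last checks:** The cup, jigger, matchbox and key show no shift from the first picture. The opener's well is empty, and the sensor read near zero with the gripper open and clear.

**What disagreed:**
- **Finger length:** The fingertips are really about 37 mm further back than the reported tool point. The first close on the jaw therefore shut on air just above its head; I saw no harm, and I went lower and gripped it on the second try.
- **Key grip:** For the same reason the key was held only near the top of its handle. It tilted several degrees while pushing, then sprang back straight.

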